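# Weigh a parcel on a sliding-poise desk scale

## Task

Weigh the parcel on the desk scale. First squeeze the two orange side tabs of the grey transit guard together, lift the guard off the pointer and stand it upright on a clear patch of the desk. Then slide the brass poise along the notched beam until the red pointer comes to rest inside the green band and let go, leaving the parcel on its pan and the other things on the desk where they are.

Things in the scene. Friction and masses are not known exactly. Their poses are not given: they have to be found in the camera images.
- scale: Fixed grey parcel scale. Origin on the desk (z=0) under the beam's pivot, which is 85 mm up; own x runs across it, -y along the arm, +y to the pan. Base plate 20 mm high, y -285 to +150 mm, x +/-50 mm. Pillars at y=0: 38 mm wide in x, 26 mm in y, tops 97 mm up. The guard stands on the plate at y=-245 mm between two black catch cheeks (tops 42 mm up).
- beam (a joint): Beam tilt, rad: 0 = level, pointer centred; positive = arm and pointer up (poise must go outward), negative = down (poise must come in). Stops at +/-0.09; green band +/-0.02. Off the stops 1 mm of poise travel shifts the resting tilt by about 0.007; swings for about 1 s. Near level under the guard, goes to the upper stop when it comes off. Bar 8 mm wide, 13 mm high.
- poise (a joint): Place of the brass poise along the notched beam, m: 0 = inner end, grows outward (scale's -y) to 0.13; its centre is 50 mm + this from the pivot. Moves under a sideways push on its knob (about 1 N of friction, no clicks) and stays where left. It starts too far in; balance lies between 0.04 and 0.12, by the hidden weight of the parcel.
- poise_knob (a point): Centre of the poise's upright black knob, 18 mm in diameter, about 26 mm of it standing above the brass body, this point 13 mm above that body's top. The brass body is 32 mm across the beam, 24 mm along it. With the beam level this point is 118 mm over the desk; it rises and sinks as the beam tilts (up to 16 mm at the far end).
- pointer_tip (a point): Tip of the red pointer at the outer end of the beam, 250 mm from the pivot.
- index_mark (a point): Centre of the green band (10 mm high) on the fixed white index plate behind the pointer, 85 mm over the desk. The plate's top is 112 mm over the desk.
- guard: Loose grey transit guard, inverted box open below and toward the pivot, 44 x 48 x 102 mm, 0.12 kg, over the pointer and index plate. Origin at the centre of its underside, axes as the scale's at first. Orange spring tabs on its -x and +x sides hold it down until both are squeezed in over 3 mm; keep them squeezed and lift straight up at least 100 mm to clear the plate.
- guard_tabs (a point): Midpoint between the two orange tab pads, 60 mm above the guard's underside, 42 mm below its top. The pads are 22 mm wide (own y) and 48 mm high (32 to 80 mm over the guard's underside), their outer faces 62 mm apart along the guard's own x; squeezed home they are 52 mm apart, at about 8 N on each.
- pan_top (a point): Centre of the top of the oblong aluminium pan (116 x 92 mm), 100 mm from the pivot on the side away from the arm, 115 mm over the desk when level; it stays level. To the left of the scale stands the room's monitor, its screen upright from about (0.46, 0.45) to (0.89, 0.36) in world x, y, 0.10 to 0.39 m over the desk: keep the gripper and wrist clear of it.
- parcel: Brown card box 74 x 106 x 59 mm on the pan, origin at the centre of its underside; it stays there. Its weight is hidden (about 0.17 to 0.35 kg).
- tin: Bystander: round tea tin, brown and cream, 72 mm in diameter, 120 mm high, behind the beam; origin at the centre of its underside.
- enamel_mug: Bystander: white enamel mug with a blue rim, 84 x 112 x 82 mm with its handle, behind the guard; origin near the centre of its underside.
- handset: Bystander: grey cordless handset lying flat, 148 (own x) x 46 x 25 mm, origin at the centre of its underside.
- eraser: Bystander: blue and white eraser, 20 x 45 (own y) x 11 mm, origin at the centre of its underside.
- usb_stick: Bystander: red memory stick, 17 x 52 (own y) x 8 mm, origin at the centre of its underside.
- pen: Bystander: black pen, 142 mm long (own y), 10 mm thick, origin at the centre of its underside.
Mind the look-alikes: they are no part of the job. What is shaped like the parcel but pink is not meant. What is shaped like the guard but turquoise is not meant.

How it is judged:
By the outcome, as a careful person would: the job done as asked, in the order asked, and still so for the second after the job is handed in, with the robot touching nothing.
It also fails if it takes over 72 s, if anything falls off the work surface, if the arm or the gripper's body presses on something with over 40 N, if the wrist force passes 120 N, or if a joint passes its speed limit or range.

## Robot

A 6-joint arm with a two-finger parallel gripper is mounted at the origin on the work surface; the furniture and walls round the work are solid. World frame = base frame: x ahead of the robot, y to its left, z up, the work surface at z = 0. Lengths are in m, angles in rad, forces in N, time in s.
With the tool pointing down it reaches from about 0.375 to 0.9 m from the base axis. Payload 3.1 kg.
Tool frame: the origin (TCP) lies at the very end of the fingers, on their centre line; the grasp point (between the pads) lies 19 mm behind it (hold_point_z is the distance from the TCP to the grasp point, in m); z points along the fingers, x is the direction in which the jaws open and shut, and the axes are right-handed (so a half turn about z gives the same grasp; the last joint's range is limited). The gripper opens to 87 mm and grips with 3 to 60 N. Pads are 19 mm wide; open, the fingers measure 117 mm over their backs; the gripper's body (75 mm by 190 mm) begins 51 mm behind the grasp point.
Start: joints at [0.966, 0.527, 1.433, -0, 1.181, -0.178], TCP at [0.259, 0.569, 0.223] pointing down, gripper open.
Joint ranges: [-3.08, 3.08], [-0.75, 2.2], [0.22, 2.44], [-1.43, 4.57], [0, 2.65], [-2.85, 2.85]. Speed limits (rad/s): [2.79, 2.79, 3.14, 3.14, 3.14, 3.14].

## Interface

Orientations are given as a unit quaternion [x, y, z, w].
In Python, from rig import * gives the robot as it stands.
- The arm moves only by the tool carry_out, never from a script. Its argument "deltas" is a list of rows, each a list of 7 numbers: the closure, from -1 (fully open) to 1 (shut), then the shift along the tool's x, y, z in units of 25 mm (1.0 is 25 mm), then the turn, a rotation vector about the tool's x, y, z in degrees. In form: [[jaw, x, y, z, rx, ry, rz], ...]. A call has 1 to 8 rows; each row is the pose to reach, as a shift and turn from the pose commanded when the call began, along the tool's axes at that moment; what a row does not reach only later rows make up. A row lasts 1/10 s, in which the tool goes at most 50 mm and 8.59 degrees, less where a joint would pass 70% of its speed; a pose out of reach is approached as far as the arm can. A call with a gripper value outside its range is refused whole. The fingers move at their own pace and stop on an object; "force" is the grip in N (left out, the last holds). Time passes only in rows, so rows that repeat a pose let the fingers close. It gives the time, the measured TCP pose, the force and the opening at its end, in the units of the state.
- get_obs(): the state, without advancing time (a new reading comes with each control period).
- camera(name): name is "side" or "top" or "wrist"; returns (picture, depth): 400x640x3 uint8, red, green, blue; 400x640 float32, m along the optical axis (not along the pixel's ray), 0 where there is no reading.
- camera_info(name): a dict with "mtx" (3x3 intrinsics, pixels), "origin" and "rotation" of the camera in the world. Camera axes: x right, y down, z forward; pixel columns grow to the right and rows downward; lengths in m; the calibration is good to about 2 mm. A picture is of the moment at which its call begins: read the wrist's pose just before it. camera_info takes no time and is no camera call; for the wrist camera it gives the pose at the moment of the call.
- hand_in(): hands the job in, once; it reports no verdict.
Trained networks look in the newest picture that a camera, given by its name, has taken for a name from the list of things; names that differ only in an ending like _2 or _b are one class to them, and where a whole thing is asked for, a point or a joint stands for the part that bears it (a point fixed in the world has none). Each returns a list of dicts, best first, with "score" (0 to 1); they miss things now and then, are a little off and sometimes report something else, mostly with a low value. They report only what shows in the picture. A call takes as long as a camera call. They do not tell look-alikes from the thing itself.
- spot_in(camera, target): "pixel" ([row, column] in pixels, amid what is visible of it).
The state is a dict: "time": time; "q": joint angles; "joint_velocities": joint speeds; "joint_torque": joint torques, N m; "position": TCP position; "tool_rot": TCP orientation; "ft_force": force on the tool from outside, world axes, zero at the start; "moment": the same for the moment, N m; "grip_width": finger opening in m.
Only numpy, scipy, OpenCV 4.12 (cv2) and the standard library are available. Lean on these libraries where they do the work, as an engineer would, in place of code of your own. Each camera call takes 0.05 s, during which the arm holds its last target.

## Working session

There is one attempt and no reset: what is moved stays moved. The work goes in short steps, Python scripts to look and compute and a tool call to move; the robot and the scene stay as the last step left them, time stands still between calls to the robot, and variables do not carry over. Pictures are saved under pics/ and viewed, and the job is handed in when it is done.

Besides the shell and the picture viewer there is one more tool, called after ">>>" in YAML: its name, and indented under it one key for each argument. carry_out: Moves the arm, as the interface text tells. Its arguments: {"type":"object","properties":{"deltas":{"type":"array"},"force":{"type":"number"}},"required":["deltas"]}

```bash
mkdir -p pics; ls
python3 - <<'E'
from rig import *
import cv2
o=get_obs();print({k:o[k] for k in('time','position','tool_rot','grip_width')})
for n in('side','top','wrist'):
    p,d=camera(n);cv2.imwrite(f'pics/{n}0.png',p[:,:,::-1])
    import numpy as np
    np.save(f'pics/{n}0d.npy',d)
    i=camera_info(n);print(n,i)
    for t in(['guard','poise_knob','index_mark'] if n!='wrist' else []):
        print(t,spot_in(n,t)[:3])
E
```

```text
pics
{'time': 0.0, 'position': array([0.25829037, 0.56833258, 0.22155781]), 'tool_rot': array([ 8.40821316e-01,  5.41311659e-01, -1.01169435e-03,  4.22709587e-04]), 'grip_width': 0.08653512255060197}
side {'mtx': array([[384.04539533,   0.        , 320.27334457],
       [  0.        , 384.04539533, 202.36736002],
       [  0.        ,   0.        ,   1.        ]]), 'origin': array([ 0.38525692, -0.64211011,  0.63533196]), 'rotation': array([ 0.8994887 , -0.09455152,  0.04799469, -0.42388276])}
guard [{'pixel': [258.9, 441.1], 'score': 0.63}]
poise_knob [{'pixel': [182.5, 320.6], 'score': 0.77}]
index_mark [{'pixel': [209.5, 321.7], 'score': 0.84}]
top {'mtx': array([[381.69965344,   0.        , 314.45652101],
       [  0.        , 381.69965344, 201.27247935],
       [  0.        ,   0.        ,   1.        ]]), 'origin': array([ 0.33478237, -0.02968894,  1.05960955]), 'rotation': array([-0.69683921,  0.71043762, -0.06999625,  0.0692389 ])}
guard [{'pixel': [133.2, 368.3], 'score': 0.97}]
poise_knob [{'pixel': [198.2, 278.5], 'score': 0.53}]
index_mark [{'pixel': [258.1, 250.8], 'score': 0.75}, {'pixel': [205.8, 278.2], 'score': 0.56}]
wrist {'mtx': array([[320.01382084,   0.        , 318.62550531],
       [  0.        , 320.01382084, 202.52727872],
       [  0.        ,   0.        ,   1.        ]]), 'origin': array([0.19430251, 0.59868534, 0.38486501]), 'rotation': array([0.83408679, 0.53646843, 0.06929107, 0.10816463])}
```

View pics/side0.png

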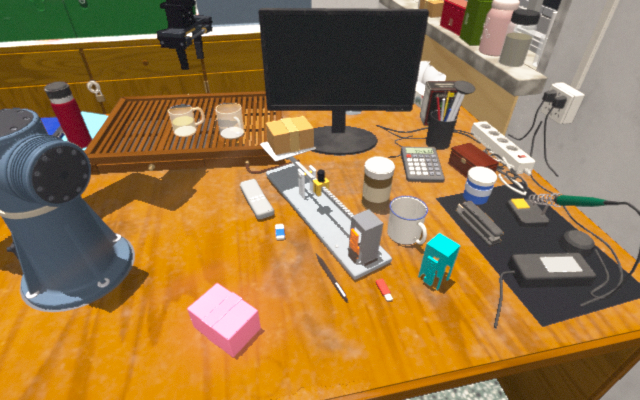

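View pics/top0.png

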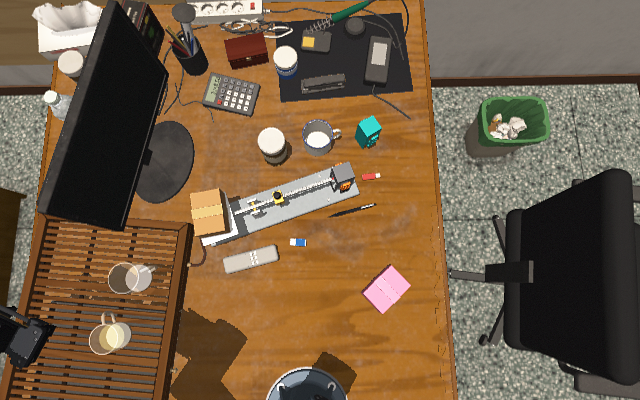

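View pics/wrist0.png

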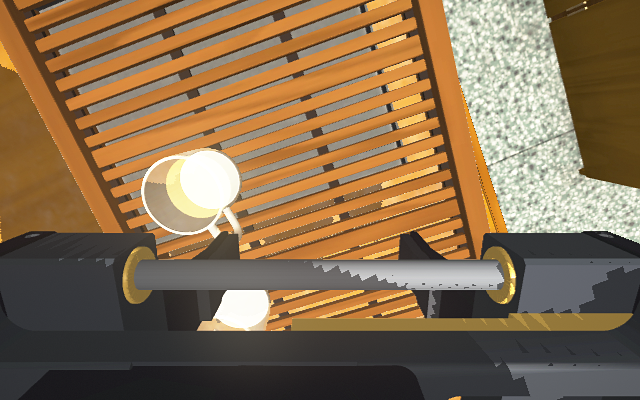

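The top view shows the grey guard at about (row 175, col 344), the turquoise look-alike at (132, 368), the parcel at (212, 209), the pink look-alike at (289, 386) and the knob at about (198, 278). In the side view the guard is at (238, 367) and the look-alike at (260, 440). So the guard candidates are grey (175,344) and turquoise (132,368), and I choose the grey one, which stands on the scale. Next: a close crop and the geometry.

```bash
cat > h.py <<'E'
import numpy as np, cv2
from scipy.spatial.transform import Rotation as R
def cloud(d,info):
    M=info['mtx'];h,w=d.shape
    u,v=np.meshgrid(np.arange(w),np.arange(h))
    P=np.stack([(u-M[0,2])/M[0,0]*d,(v-M[1,2])/M[1,1]*d,d],-1)
    q=np.array(info['rotation'])
    Rm=R.from_quat(q).as_matrix() if q.size==4 else q
    W=P@Rm.T+info['origin']; W[d<=0]=np.nan
    return W
def proj(p,info):
    Rm=R.from_quat(info['rotation']).as_matrix()
    c=(np.atleast_2d(p)-info['origin'])@Rm; M=info['mtx']
    return np.c_[c[:,1]/c[:,2]*M[1,1]+M[1,2],c[:,0]/c[:,2]*M[0,0]+M[0,2]]
E
python3 - <<'E'
from rig import *
from h import *
p=cv2.imread('pics/top0.png');d=np.load('pics/top0d.npy');i=camera_info('top')
W=cloud(d,i)
print('desk z',[W[r,c].round(4) for r,c in((250,320),(180,400),(300,250))])
z=W[...,2]
box=np.zeros(z.shape,bool);box[150:255,190:370]=1
m=box&(z>.013)&(z<.027)
n,l,s,_=cv2.connectedComponentsWithStats(m.astype(np.uint8))
pts=W[m][:,:2]
for k in range(1,n):
    if s[k,4]>60:
        r=cv2.minAreaRect((W[l==k][:,:2]*1000).astype(np.float32));print(s[k],r)
for nm,(r0,r1,c0,c1),(a,b) in(('guardtop',(155,200,325,365),(.112,.132)),('turq',(110,150,350,390),(.08,.13)),('parcel',(180,245,185,232),(.155,.20)),('knob',(185,210,265,295),(.12,.15)),('tin',(120,170,250,295),(.11,.13)),('mug',(115,160,295,345),(.06,.1)),('handset',(240,280,215,285),(.017,.035)),('eraser',(232,252,285,312),(.006,.02)),('usb',(168,185,355,385),(.004,.015)),('pen',(198,220,328,380),(.005,.02))):
    b_=np.zeros(z.shape,bool);b_[r0:r1,c0:c1]=1
    m=b_&(z>a)&(z<b)
    if m.sum()<3: print(nm,'none');continue
    print(nm,m.sum(),W[m].mean(0).round(4),cv2.minAreaRect((W[m][:,:2]*1000).astype(np.float32)))
c=p[150:260,180:400];c=cv2.resize(c,None,fx=3.6,fy=3.6,interpolation=cv2.INTER_CUBIC);cv2.imwrite('pics/ctop.png',c)
c=cv2.imread('pics/side0.png')[130:310,230:480];cv2.imwrite('pics/cside.png',cv2.resize(c,None,fx=3.2,fy=3.2,interpolation=cv2.INTER_CUBIC))
E
```

```text
desk z [array([ 0.4091, -0.0456, -0.0008]), array([ 6.039e-01, -2.789e-01, -2.000e-04]), array([ 0.2789,  0.1459, -0.0003])]
[229 168 103  45 899] ((578.542236328125, 58.22661590576172), (30.301908493041992, 302.108642578125), 18.809673309326172)
[ 211  179  149   68 2473] ((521.627685546875, 54.62406921386719), (62.73348617553711, 433.1120300292969), 19.05391502380371)
[236 245  42  10 232] ((412.4102478027344, 126.6918716430664), (111.30599212646484, 24.87663459777832), 88.75283813476562)
guardtop 337 [ 0.596  -0.1065  0.1221] ((597.3299560546875, -106.91397094726562), (45.00201416015625, 48.56296157836914), 18.30763816833496)
turq 354 [ 0.7253 -0.1828  0.0987] ((727.9283447265625, -183.82870483398438), (60.97394943237305, 49.470916748046875), 30.525842666625977)
parcel 1406 [0.4914 0.2208 0.17  ] ((492.7447509765625, 222.44403076171875), (104.61944580078125, 74.61360168457031), 9.862946510314941)
knob 44 [0.5388 0.0617 0.1303] ((539.2396850585938, 61.799617767333984), (15.56595516204834, 17.189359664916992), 14.03408145904541)
tin 579 [0.6856 0.0773 0.1189] ((686.169921875, 77.15570068359375), (69.22705841064453, 68.10874938964844), 0.6307409405708313)
mug 257 [ 0.7254 -0.0491  0.0738] ((721.8812866210938, -47.082008361816406), (83.99012756347656, 93.51032257080078), 52.591636657714844)
handset 915 [0.3891 0.1466 0.0217] ((409.92840576171875, 153.96597290039062), (92.9819564819336, 157.0124969482422), 14.068131446838379)
eraser 111 [0.4314 0.0148 0.0106] ((431.4169006347656, 14.991473197937012), (44.178157806396484, 18.976125717163086), 84.45625305175781)
usb 99 [ 0.6152 -0.1909  0.0077] ((620.2033081054688, -182.81466674804688), (41.449832916259766, 72.5068588256836), 4.338165283203125)
pen 212 [ 0.5259 -0.1253  0.0112] ((526.3318481445312, -136.2652130126953), (51.29759216308594, 133.75160217285156), 0.8607087135314941)
```

View pics/ctop.png

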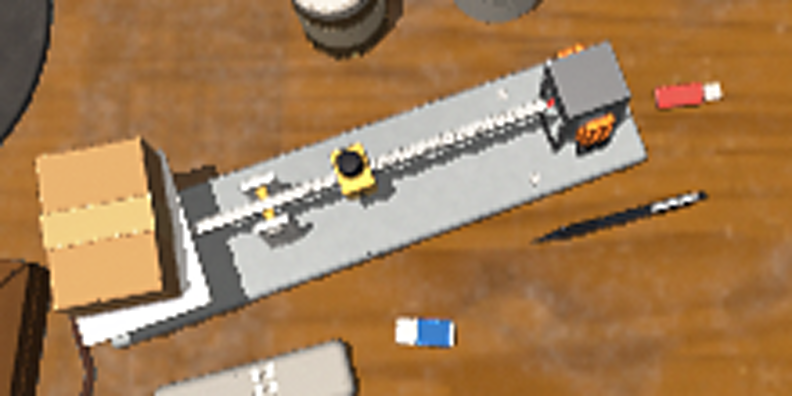

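View pics/cside.png

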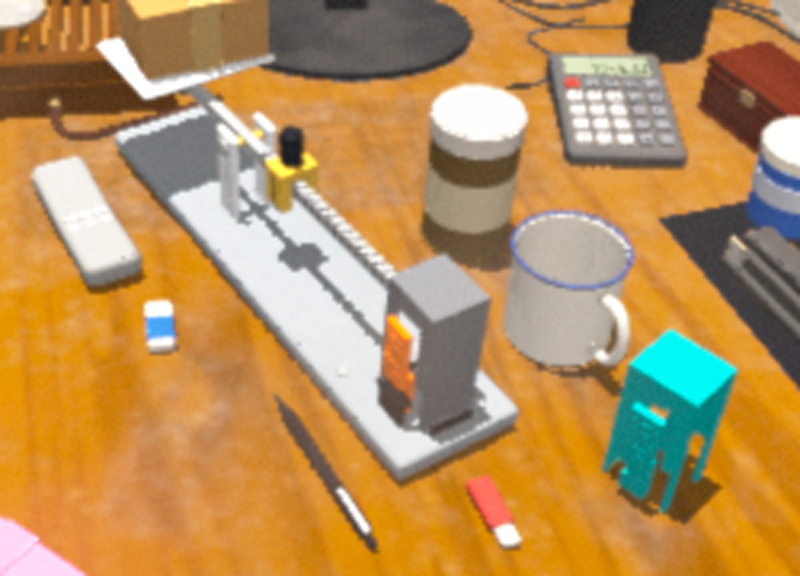

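The side crop shows the grey guard with its orange tabs on the scale (tab about (240, 354) in the full side frame). The turquoise look-alike stands apart on the desk, so the grey one is confirmed. The measured guard top at z=0.122 is right, and knob to guard is 178 mm along a 19° axis. That puts the poise at about 0.017, so it is consistent.

```bash
cat >> h.py <<'E'
def delta(obs,pos,yaw):
    "row shift (25mm units) and rotvec deg, tool axes; yaw = jaw direction deg, tool down"
    R0=R.from_quat(obs['tool_rot'])
    y=np.deg2rad(yaw); x=np.array([np.cos(y),np.sin(y),0]); z=np.array([0,0,-1.]);
    Rt=R.from_matrix(np.c_[x,np.cross(z,x),z])
    return (R0.inv().apply(np.array(pos)-obs['position'])/.025).round(2),np.rad2deg((R0.inv()*Rt).as_rotvec()).round(1)
E
python3 - <<'E'
from rig import *
from h import *
o=get_obs()
print(delta(o,[.36,.22,.28],40));print(delta(o,[.597,-.107,.26],19));print(o['ft_force'])
i=camera_info('top');W=cloud(np.load('pics/top0d.npy'),i)
# clear patch check
z=W[...,2]
m=(abs(W[...,0]-.41)<.08)&(abs(W[...,1]+.10)<.08)
print('patch zmax',np.nanmax(z[m]),[W[m&(z>.006)].round(3)[::15]])
E
```

```text
(array([-11.03,   9.47,  -2.3 ]), array([ 0. ,  0. , 25.5]))
(array([-19.01,  23.51,  -1.5 ]), array([ 0. ,  0. , 46.5]))
[-0.63339346 -0.32012136  0.82599795]
patch zmax 0.005519857009269158 [array([], shape=(0, 3), dtype=float64)]
```

>>> carry_out:
  deltas:
    - [-1,-1.6,1.4,-0.6,0,0,4]
    - [-1,-3.2,2.8,-1.2,0,0,8]
    - [-1,-4.8,4.2,-1.8,0,0,12]
    - [-1,-6.4,5.6,-2.3,0,0,16]
    - [-1,-8,7,-2.3,0,0,20]
    - [-1,-9.5,8.2,-2.3,0,0,24]
    - [-1,-11,9.5,-2.3,0,0,25.5]
    - [-1,-11,9.5,-2.3,0,0,25.5]

```text
time: 1.25
position: [0.3616, 0.2171, 0.2804]
tool_rot: [0.94, 0.341, 0.0, 0.001]
ft_force: [-0.8, 0.9, 0.1]
grip_width: 0.0871
```

Run:
```python
from rig import *
from h import *
o=get_obs();print(o['time'],o['position'],o['q']);print(delta(o,[.597,-.107,.26],19));print(delta(o,[.45,.05,.28],25))
```

```text
1.25 [0.36160227 0.21711049 0.28043212] [ 2.75337338e-01  1.69365164e-01  1.83432568e+00 -1.35883391e-03
  1.13726682e+00 -4.19361833e-01]
(array([-1.07, 15.99,  0.84]), array([ 0.1, -0. , 20.8]))
(array([-1.57,  7.4 ,  0.03]), array([ 0.1, -0. , 14.8]))
```

>>> carry_out:
  deltas:
    - [-1,-0.3,1.6,0,0,0,4]
    - [-1,-0.6,3.2,0,0,0,8]
    - [-1,-0.8,5,0,0,0,12]
    - [-1,-1.0,7,0,0,0,16]
    - [-1,-1.0,9,0.2,0,0,19]
    - [-1,-1.0,11,0.4,0,0,20.8]
    - [-1,-1.07,13.5,0.6,0,0,20.8]
    - [-1,-1.07,16,0.84,0,0,20.8]

```text
time: 2.05
position: [0.5822, -0.085, 0.2615]
tool_rot: [0.986, 0.167, 0.0, -0.0]
ft_force: [-0.1, 0.8, 0.2]
grip_width: 0.087
```

>>> carry_out:
  deltas:
    - [-1,0,0,0,0,0,0]
    - [-1,0,0,0,0,0,0]
    - [-1,0,0,0,0,0,0]

```text
time: 2.35
position: [0.5802, -0.0821, 0.2613]
tool_rot: [0.986, 0.167, -0.001, -0.001]
ft_force: [0.2, 0.4, -0.1]
grip_width: 0.0868
```

Run:
```python
from rig import *
from h import *
o=get_obs();print(o['time'],o['position'],o['q']);print(delta(o,[.597,-.107,.065],19),delta(o,[.597,-.107,.16],19))
i=camera_info('wrist');p,d=camera('wrist');cv2.imwrite('pics/w1.png',p[:,:,::-1])
W=cloud(d,i);z=W[...,2]
m=(z>.112)&(z<.132)&(abs(W[...,0]-.597)<.05)&(abs(W[...,1]+.107)<.05)
print(m.sum(),cv2.minAreaRect((W[m][:,:2]*1000).astype(np.float32)),np.median(z[m]))
# orange
hsv=cv2.cvtColor(p,cv2.COLOR_RGB2HSV);mo=(hsv[...,0]>5)&(hsv[...,0]<14)&(hsv[...,1]>215)&(z>.04)&(z<.11)
print(mo.sum()); print(W[mo].mean(0) if mo.any() else 0, np.nanmin(W[mo],0),np.nanmax(W[mo],0))
```

```text
2.35 [ 0.58021497 -0.08214348  0.26131764] [-3.31378954e-01  4.33077876e-01  1.48662450e+00  3.37439788e-04
  1.22346902e+00 -6.67857188e-01]
(array([0.31, 1.17, 7.85]), array([-0.1,  0.1,  0.3])) (array([0.31, 1.17, 4.05]), array([-0.1,  0.1,  0.3]))
2173 ((597.9603271484375, -104.51736450195312), (44.05518341064453, 48.91134262084961), 18.74022674560547) 0.12318711625433448
251
[ 0.59618476 -0.1017652   0.09604643] [ 0.56597873 -0.12170411  0.05686801] [ 0.62917853 -0.08318087  0.10308872]
```

View pics/w1.png

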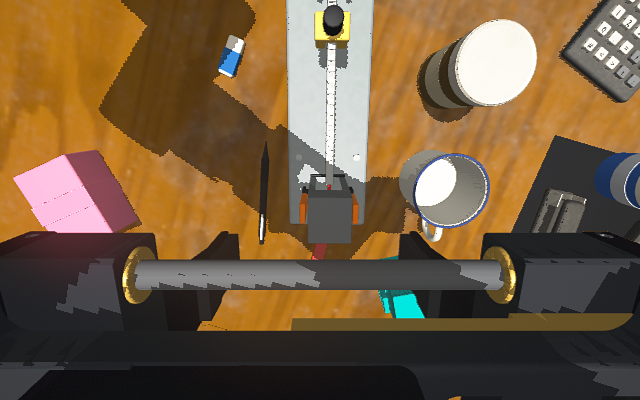

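The wrist view shows the guard top at (215, 329) with orange tabs at (205, 303) and (205, 355). The pad line is aligned with it, and the mug and pen are clear.

Run:
```python
from rig import *
from h import *
o=get_obs();print(delta(o,[.5977,-.1055,.16],19),delta(o,[.5977,-.1055,.065],19))
```

```text
(array([0.35, 1.13, 4.06]), array([-0. ,  0. ,  0.3])) (array([0.35, 1.13, 7.86]), array([-0. ,  0. ,  0.3]))
```

>>> carry_out:
  deltas:
    - [-1,0.35,1.13,1,0,0,0.3]
    - [-1,0.35,1.13,2,0,0,0.3]
    - [-1,0.35,1.13,3,0,0,0.3]
    - [-1,0.35,1.13,4.06,0,0,0.3]
    - [-1,0.35,1.13,4.06,0,0,0.3]
    - [-1,0.35,1.13,4.06,0,0,0.3]

```text
time: 3.0
position: [0.5985, -0.1058, 0.1606]
tool_rot: [0.986, 0.165, -0.0, -0.0]
ft_force: [1.4, 0.1, -0.1]
grip_width: 0.0871
```

Run:
```python
from rig import *
from h import *
o=get_obs();print(o['position'],delta(o,[.5977,-.1055,.065],19))
for n in('wrist','side'):
    p,d=camera(n);cv2.imwrite(f'pics/{n}2.png',p[:,:,::-1] if n=='wrist' else cv2.resize(p[130:310,230:480,::-1],None,fx=3,fy=3))
```

```text
[ 0.59850851 -0.1057606   0.16061389] (array([-0.03, -0.02,  3.82]), array([-0.,  0.,  0.]))
```

View pics/wrist2.png

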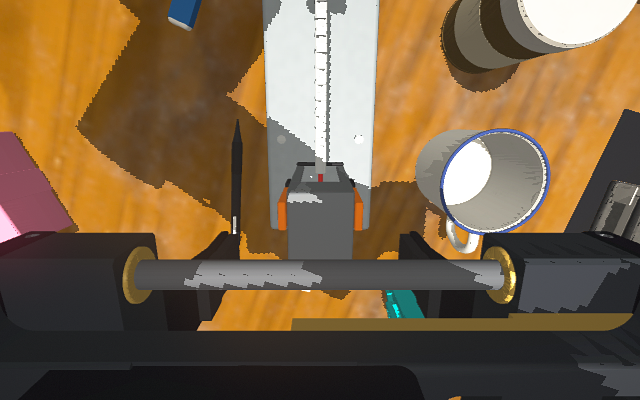

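View pics/side2.png

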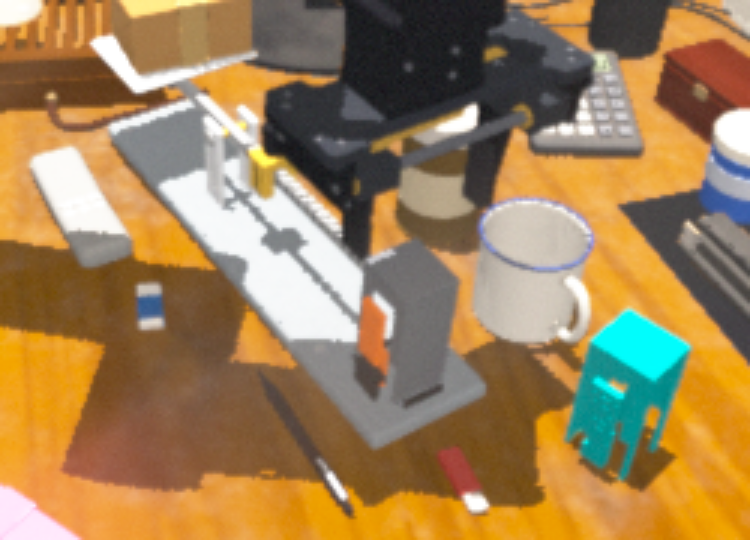

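Run:
```python
from rig import *
from h import *
o=get_obs();Rt=R.from_quat(o['tool_rot']);i=camera_info('side');w=camera_info('wrist')
for s in(-.045,.045):
    P=o['position']+Rt.apply([s,0,0]);a=proj(P,i)[0];print(P,'side crop',(a-[130,230])*3,'wrist',proj(P,w))
```

```text
[ 0.55721686 -0.12121243  0.16180999] side crop [246.98425084 359.13746197] wrist [[251.99769809 237.79867987]]
[ 0.64231225 -0.09190847  0.16203798] side crop [200.84123334 471.91896167] wrist [[251.9139698  402.26128196]]
```

The projected fingertips match the fingers in the side crop at (247, 359) and (201, 472), so the calibration agrees. I'll go down and squeeze.

>>> carry_out:
  deltas:
    - [-1,-0.03,0,0.8,0,0,0]
    - [-1,-0.03,0,1.6,0,0,0]
    - [-1,-0.03,0,2.4,0,0,0]
    - [-1,-0.03,0,3.2,0,0,0]
    - [-1,-0.03,0,3.8,0,0,0]
    - [-1,-0.03,0,3.8,0,0,0]
    - [-1,-0.03,0,3.8,0,0,0]

```text
time: 3.8
position: [0.5987, -0.1072, 0.0658]
tool_rot: [0.986, 0.165, 0.001, 0.0]
ft_force: [-0.4, 0.1, 0.1]
grip_width: 0.0871
```

>>> carry_out:
  deltas:
    - [1,0,0,0,0,0,0]
    - [1,0,0,0,0,0,0]
    - [1,0,0,0,0,0,0]
    - [1,0,0,0,0,0,0]
    - [1,0,0,0,0,0,0]
    - [1,0,0,0,0,0,0]
    - [1,0,0,0,0,0,0]
    - [1,0,0,0,0,0,0]
  force: 20

```text
time: 4.6
position: [0.5985, -0.1072, 0.0656]
tool_rot: [0.986, 0.165, 0.0, 0.0]
ft_force: [0.2, 0.7, 5.5]
grip_width: 0.0503
```

Width 50 mm: the tabs are squeezed home. Now a slow, straight lift.

>>> carry_out:
  deltas:
    - [1,0,0,-0.2,0,0,0]
    - [1,0,0,-0.4,0,0,0]
    - [1,0,0,-0.6,0,0,0]
    - [1,0,0,-0.8,0,0,0]

```text
time: 5.0
position: [0.5976, -0.1069, 0.0851]
tool_rot: [0.986, 0.165, -0.0, -0.0]
ft_force: [-0.4, -0.7, -0.6]
grip_width: 0.0498
```

Run:
```python
from rig import *
from h import *
p,d=camera('side');cv2.imwrite('pics/side3.png',cv2.resize(p[130:310,230:480,::-1],None,fx=3,fy=3))
```

```text
(no output)
```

View pics/side3.png

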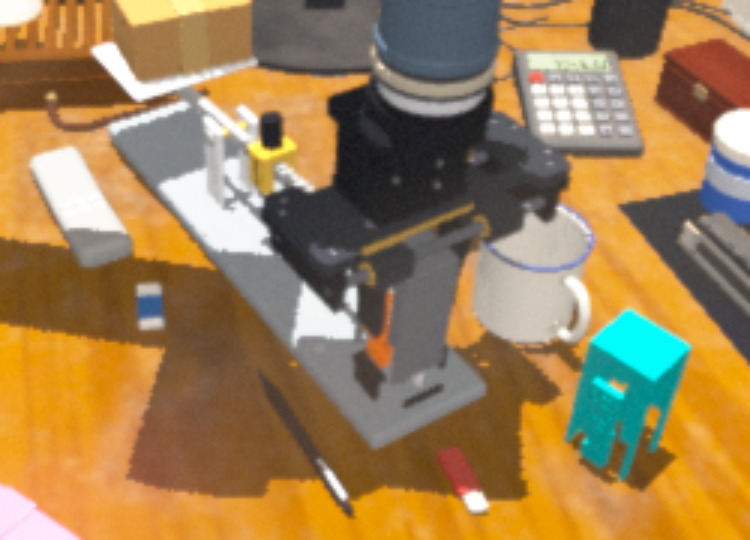

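The guard is rising with the gripper: its underside is off the plate, and the catch is left at crop (395, 422). I'll lift another 115 mm straight up.

>>> carry_out:
  deltas:
    - [1,0,0,-0.6,0,0,0]
    - [1,0,0,-1.2,0,0,0]
    - [1,0,0,-1.8,0,0,0]
    - [1,0,0,-2.4,0,0,0]
    - [1,0,0,-3.0,0,0,0]
    - [1,0,0,-3.7,0,0,0]
    - [1,0,0,-4.6,0,0,0]
    - [1,0,0,-4.6,0,0,0]

```text
time: 5.85
position: [0.5999, -0.1077, 0.2029]
tool_rot: [0.986, 0.165, 0.003, 0.002]
ft_force: [0.4, -0.1, 0.1]
grip_width: 0.0496
```

Run:
```python
from rig import *
from h import *
o=get_obs()
p,d=camera('side');cv2.imwrite('pics/side4.png',cv2.resize(p[130:310,230:480,::-1],None,fx=3,fy=3))
print(o['position'],o['ft_force'],o['grip_width'],delta(o,[.41,-.10,.2],19),delta(o,[.41,-.10,.052],19))
```

```text
[ 0.59994068 -0.10773401  0.20291618] [ 0.38540872 -0.14265073  0.08459779] 0.04964383492623556 (array([-7.09, -2.76,  0.07]), array([ 0.2, -0.3, -0. ])) (array([-7.12, -2.79,  5.99]), array([ 0.2, -0.3, -0. ]))
```

View pics/side4.png

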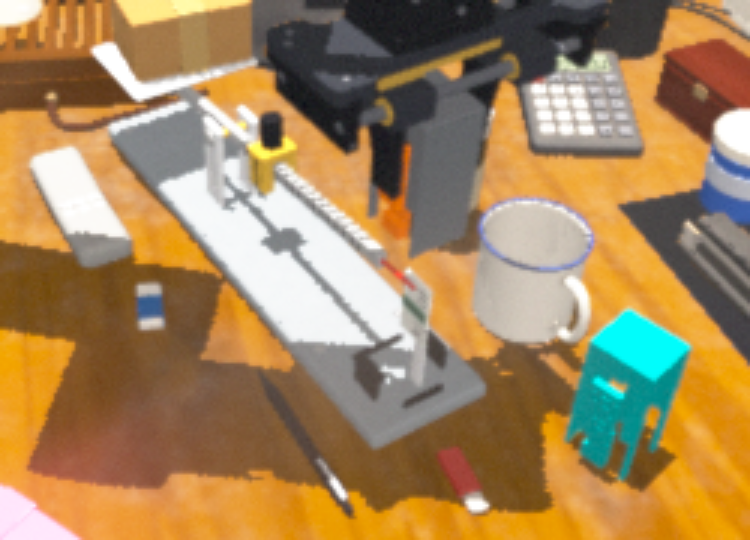

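The guard is clear of the index plate at crop (300, 415), and the red pointer is up. Now carry it to the clear patch.

>>> carry_out:
  deltas:
    - [1,-0.9,-0.35,0,0,0,0]
    - [1,-1.9,-0.75,0,0,0,0]
    - [1,-2.9,-1.15,0,0,0,0]
    - [1,-3.9,-1.55,0,0,0,0]
    - [1,-4.9,-1.95,0,0,0,0]
    - [1,-5.9,-2.35,0,0,0,0]
    - [1,-6.6,-2.6,0,0,0,0]
    - [1,-7.1,-2.77,0,0,0,0]

```text
time: 6.7
position: [0.4052, -0.0984, 0.1989]
tool_rot: [0.986, 0.164, -0.001, -0.001]
ft_force: [-0.3, -0.6, -0.4]
grip_width: 0.0497
```

>>> carry_out:
  deltas:
    - [1,0,0,0.8,0,0,0]
    - [1,0,0,1.6,0,0,0]
    - [1,0,0,2.4,0,0,0]
    - [1,0,0,3.2,0,0,0]
    - [1,0,0,4.0,0,0,0]
    - [1,0,0,4.6,0,0,0]
    - [1,0,0,5.2,0,0,0]
    - [1,0,0,5.2,0,0,0]

```text
time: 7.5
position: [0.4067, -0.0988, 0.0681]
tool_rot: [0.986, 0.164, -0.002, -0.001]
ft_force: [-0.7, 0.2, -1.0]
grip_width: 0.0495
```

Run:
```python
from rig import *
from h import *
o=get_obs()
print(o['position'],o['ft_force'],o['grip_width'],delta(o,[.41,-.10,.0465],19))
i=camera_info('side');p,d=camera('side');cv2.imwrite('pics/side5.png',cv2.resize(p[170:350,170:420,::-1],None,fx=3,fy=3))
```

```text
[ 0.40674837 -0.09880395  0.06814871] [-0.66754496  0.21427483 -0.97130114] 0.049454439496179746 (array([0.11, 0.09, 0.87]), array([-0.2,  0.2, -0.1]))
```

View pics/side5.png

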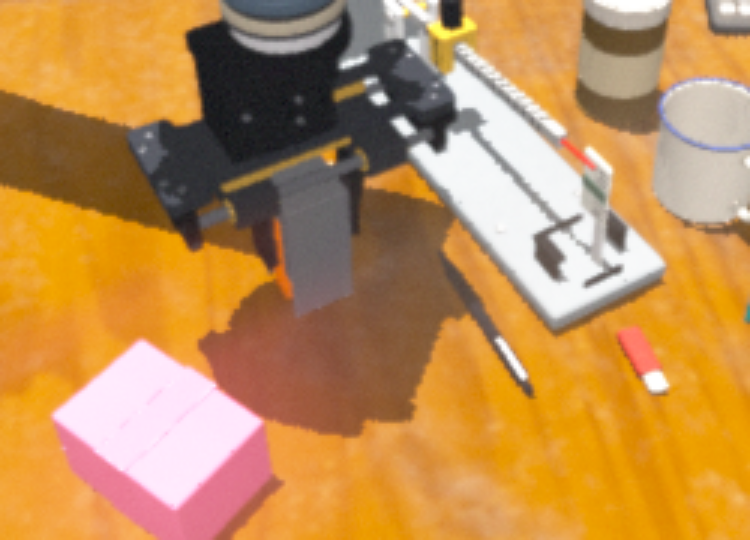

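>>> carry_out:
  deltas:
    - [1,0,0,0.3,0,0,0]
    - [1,0,0,0.5,0,0,0]
    - [1,0,0,0.7,0,0,0]
    - [1,0,0,0.8,0,0,0]
    - [1,0,0,0.8,0,0,0]
    - [1,0,0,0.8,0,0,0]

```text
time: 8.15
position: [0.4077, -0.0992, 0.05]
tool_rot: [0.986, 0.165, 0.0, 0.0]
ft_force: [-0.2, 0.4, 0.1]
grip_width: 0.0495
```

>>> carry_out:
  deltas:
    - [1,0,0,0.04,0,0,0]
    - [1,0,0,0.08,0,0,0]
    - [1,0,0,0.08,0,0,0]

```text
time: 8.45
position: [0.4077, -0.0992, 0.048]
tool_rot: [0.986, 0.165, 0.0, 0.0]
ft_force: [-0.5, -0.4, -2.0]
grip_width: 0.0498
```

>>> carry_out:
  deltas:
    - [1,0,0,0.04,0,0,0]
    - [1,0,0,0.08,0,0,0]
    - [1,0,0,0.1,0,0,0]
    - [1,0,0,0.1,0,0,0]

```text
time: 8.85
position: [0.4077, -0.0992, 0.0456]
tool_rot: [0.986, 0.165, 0.0, 0.0]
ft_force: [-0.9, -0.0, 1.5]
grip_width: 0.0502
```

>>> carry_out:
  deltas:
    - [1,0,0,0.04,0,0,0]
    - [1,0,0,0.04,0,0,0]
    - [1,0,0,0.04,0,0,0]

```text
time: 9.15
position: [0.4076, -0.0988, 0.0452]
tool_rot: [0.986, 0.165, 0.0, -0.0]
ft_force: [0.7, 2.9, 10.0]
grip_width: 0.0504
```

Contact with the desk (10 N). Release gently and back up.

>>> carry_out:
  deltas:
    - [0.2,0,0,-0.02,0,0,0]
    - [0.0,0,0,-0.02,0,0,0]
    - [-0.3,0,0,-0.02,0,0,0]
    - [-0.6,0,0,-0.02,0,0,0]
    - [-1,0,0,-0.02,0,0,0]
    - [-1,0,0,-0.02,0,0,0]
    - [-1,0,0,-0.02,0,0,0]
    - [-1,0,0,-0.02,0,0,0]

```text
time: 9.95
position: [0.4078, -0.0994, 0.0448]
tool_rot: [0.986, 0.165, -0.0, 0.0]
ft_force: [-1.0, 0.4, 0.8]
grip_width: 0.0847
```

>>> carry_out:
  deltas:
    - [-1,0,0,-0.5,0,0,0]
    - [-1,0,0,-1.5,0,0,0]
    - [-1,0,0,-2.5,0,0,0]
    - [-1,0,0,-3.5,0,0,0]
    - [-1,0,0,-4.5,0,0,0]
    - [-1,0,0,-5.5,0,0,0]
    - [-1,0,0,-6.5,0,0,0]
    - [-1,0,0,-7.2,0,0,0]

```text
time: 10.75
position: [0.4079, -0.0994, 0.2265]
tool_rot: [0.986, 0.165, 0.001, 0.001]
ft_force: [-0.4, -0.4, -0.6]
grip_width: 0.0866
```

Run:
```python
from rig import *
from h import *
o=get_obs();print(o['position'],o['grip_width'],o['ft_force'])
p,d=camera('side');cv2.imwrite('pics/side6.png',cv2.resize(p[150:330,200:450,::-1],None,fx=3,fy=3))
i=camera_info('top');p,d=camera('top');cv2.imwrite('pics/top6.png',cv2.resize(p[150:270,190:400,::-1],None,fx=3.6,fy=3.6))
W=cloud(d,i);z=W[...,2]
m=(z>.092)&(z<.112)&(abs(W[...,0]-.41)<.05)&(abs(W[...,1]+.10)<.05)
if m.sum()>5:print(m.sum(),cv2.minAreaRect((W[m][:,:2]*1000).astype(np.float32)),z[m].mean())
print(spot_in('top','poise_knob'))
```

```text
[ 0.40791902 -0.09941754  0.2264814 ] 0.08662343906888018 [-0.44419256 -0.36090246 -0.59199918]
91 ((398.5473327636719, -79.61876678466797), (43.5584831237793, 12.332651138305664), 19.607227325439453) 0.10144572440639442
[{'pixel': [198.1, 278.7], 'score': 0.49}]
```

View pics/side6.png

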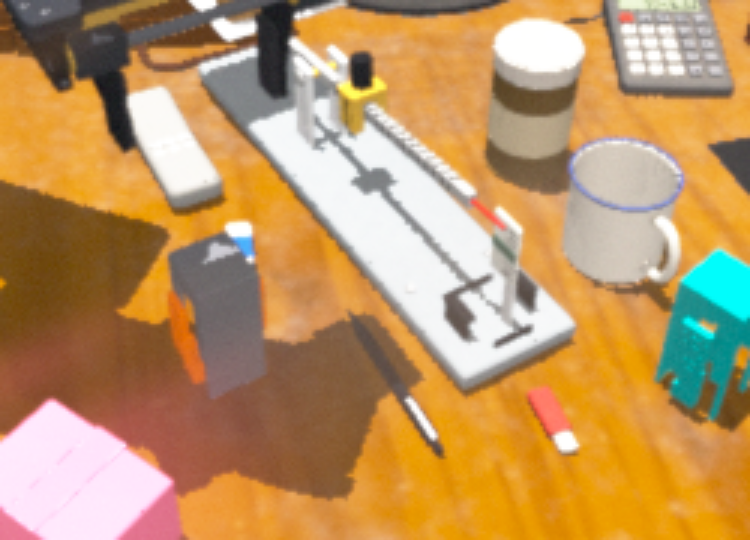

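View pics/top6.png

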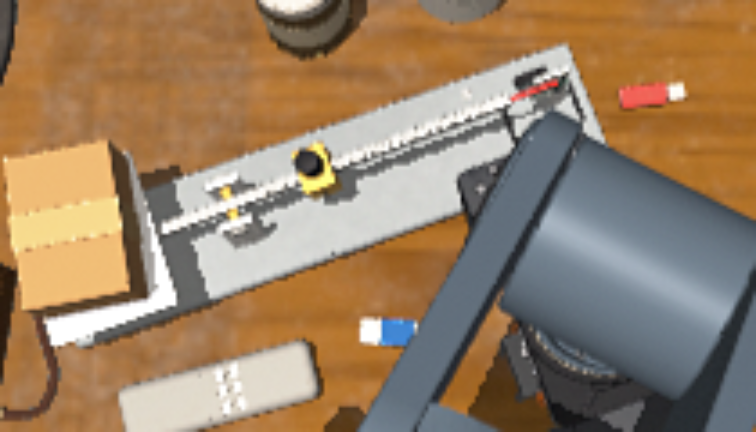

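The guard stands upright on its own at side crop (315, 215), clear of the pen, eraser and pink box. The pointer is up at crop (212, 490). Next, turn the jaws along the beam and go above the knob.

Run:
```python
from rig import *
from h import *
o=get_obs();print(delta(o,[.54,.06,.24],-71),o['q'])
```

```text
(array([ 7.06, -4.32, -0.57]), array([ 0. , -0.2, 89.9])) [-5.06444798e-01  2.46045536e-01  1.91751798e+00 -1.12311446e-04
  9.75398168e-01 -8.37096974e-01]
```

>>> carry_out:
  deltas:
    - [-1,0.6,-0.4,-0.4,0,0,8]
    - [-1,1.3,-0.8,-0.6,0,0,16]
    - [-1,2,-1.2,-0.6,0,0,24]
    - [-1,2.7,-1.6,-0.6,0,0,32]
    - [-0.6,3.4,-2,-0.6,0,0,40]
    - [-0.2,4.1,-2.4,-0.6,0,0,48]
    - [0,4.8,-2.8,-0.6,0,0,56]
    - [0.1,5.5,-3.3,-0.6,0,0,64]

```text
time: 11.7
position: [0.5106, 0.0241, 0.2379]
tool_rot: [0.923, -0.386, -0.002, 0.0]
ft_force: [0.1, 0.2, -0.3]
grip_width: 0.0628
```

Run:
```python
from rig import *
from h import *
o=get_obs();print(o['position'],delta(o,[.54,.06,.24],-71),o['q'],o['grip_width'])
```

```text
[0.51056134 0.02407853 0.23793661] (array([-0.2 , -1.85, -0.09]), array([ 0.2,  0.1, 25.6])) [-1.71683108e-01  3.56254079e-01  1.69385593e+00 -1.86610409e-04
  1.09499551e+00  6.20838731e-01] 0.0627969690827105
```

>>> carry_out:
  deltas:
    - [0.17,-0.05,-0.5,0,0,0,8]
    - [0.17,-0.1,-1,0,0,0,16]
    - [0.17,-0.2,-1.5,0,0,0,24]
    - [0.17,-0.2,-1.85,0,0,0,25.6]
    - [0.17,-0.2,-1.85,0,0,0,25.6]
    - [0.17,-0.2,-1.85,0,0,0,25.6]

```text
time: 12.3
position: [0.5392, 0.0596, 0.2384]
tool_rot: [0.816, -0.578, -0.001, 0.001]
ft_force: [0.5, -1.2, 0.4]
grip_width: 0.0364
```

```bash
cat >> h.py <<'E'
T=np.deg2rad(19.0); YD=np.array([-np.sin(T),np.cos(T),0]); XD=np.array([np.cos(T),np.sin(T),0])
GU=np.array([.5977,-.1060,0]); PIV=GU+.245*YD
def toscale(W): 
    D=W-PIV; return np.stack([D@XD,D@YD,W[...,2]],-1)
E
python3 - <<'E'
from rig import *
from h import *
o=get_obs();print(o['position'],o['grip_width'])
print('tcp scale',toscale(o['position']),'piv',PIV)
for n in('wrist','top','side'):
    i=camera_info(n);p,d=camera(n);cv2.imwrite(f'pics/{n}7.png',p[:,:,::-1])
    S=toscale(cloud(d,i))
    m=(abs(S[...,0])<.02)&(S[...,1]<-.03)&(S[...,1]>-.12)&(S[...,2]>.125)&(S[...,2]<.15)&(p.max(-1)<90)
    if m.sum(): print(n,'knob',m.sum(),np.median(S[m],0),S[m].min(0),S[m].max(0))
    m=(abs(S[...,0])<.012)&(S[...,2]>.08)&(S[...,2]<.125)&(S[...,1]<-.1)&(S[...,1]>-.23)
    if m.sum()>20: print('beam',m.sum(),np.polyfit(S[m][:,1],S[m][:,2],1),np.median(S[m][:,0]))
E
```

```text
[0.53919385 0.05962917 0.23843092] 0.03638291559659614
tcp scale [-0.00139507 -0.0693468   0.23843092] piv [0.5179358  0.12565205 0.        ]
wrist knob 367 [ 0.00316732 -0.06218004  0.13698911] [-0.00700762 -0.07079723  0.12519967] [ 0.0106133  -0.05361103  0.13926861]
beam 1341 [-0.0748306   0.09384351] 0.002444367130183018
beam 185 [-0.0736821   0.09308863] -0.0016356841196601293
side knob 49 [-0.00102234 -0.06895379  0.13425685] [-0.00637075 -0.07382275  0.1250045 ] [ 0.00736933 -0.05955043  0.13944202]
beam 269 [-0.08017391  0.09100712] -0.0009294555337290055
```

View pics/wrist7.png

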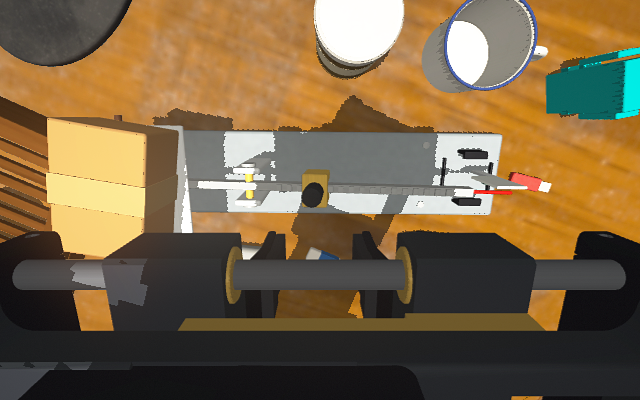

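View pics/side7.png

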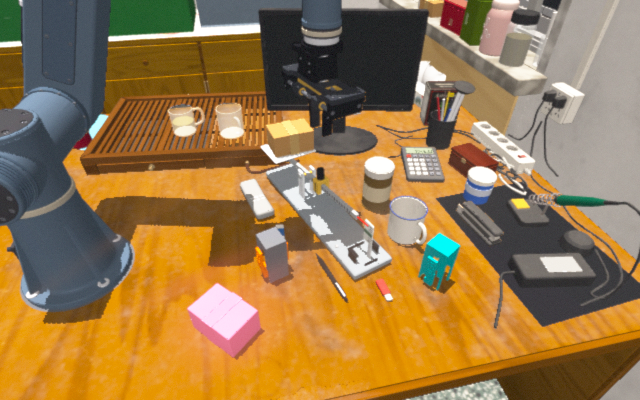

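The wrist view shows the knob at (193, 313), about -63 mm along the beam, between the jaw lines. Its top is at about 0.138, as expected with the arm on its upper stop. Go down around it.

Run:
```python
from rig import *
from h import *
o=get_obs()
P=PIV-.064*YD+.001*XD; print(P,delta(o,[P[0],P[1],.15],-71),delta(o,[P[0],P[1],.121],-71))
```

```text
[0.53971768 0.06546443 0.        ] (array([-0.23, -0.09,  3.58]), array([0.1, 0. , 0.3])) (array([-0.23, -0.09,  4.74]), array([0.1, 0. , 0.3]))
```

>>> carry_out:
  deltas:
    - [0.17,-0.23,-0.09,1,0,0,0.3]
    - [0.17,-0.23,-0.09,2,0,0,0.3]
    - [0.17,-0.23,-0.09,3,0,0,0.3]
    - [0.17,-0.23,-0.09,3.6,0,0,0.3]
    - [0.17,-0.23,-0.09,3.6,0,0,0.3]

```text
time: 12.95
position: [0.5384, 0.0656, 0.1479]
tool_rot: [0.814, -0.58, -0.002, 0.001]
ft_force: [0.9, -0.7, 1.0]
grip_width: 0.0362
```

Run:
```python
from rig import *
from h import *
o=get_obs();print(o['position'],toscale(o['position']),o['grip_width'])
p,d=camera('side');cv2.imwrite('pics/side8.png',cv2.resize(p[110:230,250:410,::-1],None,fx=5,fy=5,interpolation=cv2.INTER_CUBIC))
p,d=camera('top');cv2.imwrite('pics/top8.png',cv2.resize(p[150:250,190:350,::-1],None,fx=5,fy=5,interpolation=cv2.INTER_CUBIC))
```

```text
[0.53836954 0.06557698 0.14793025] [-0.00023806 -0.06345467  0.14793025] 0.03620151451387477
```

View pics/side8.png

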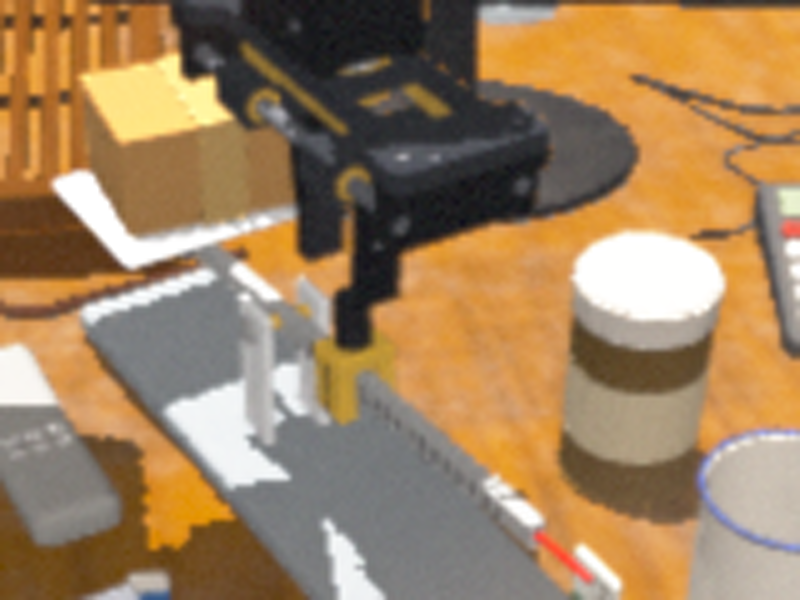

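View pics/top8.png

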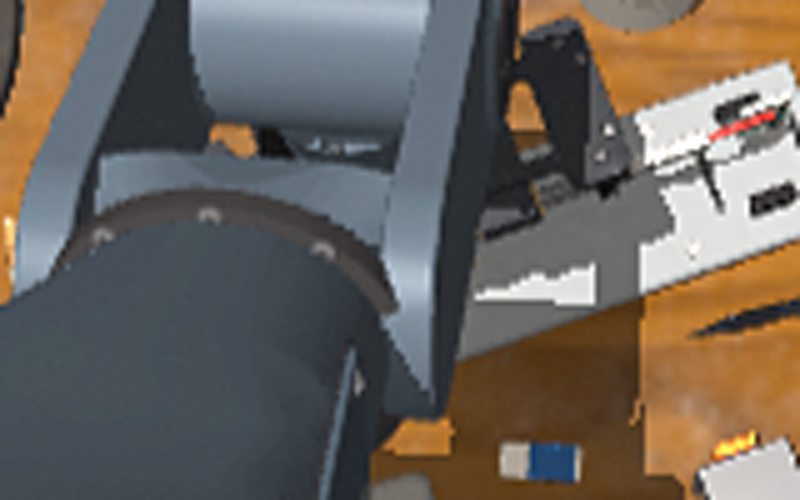

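>>> carry_out:
  deltas:
    - [0.17,0,0,0.3,0,0,0]
    - [0.17,0,0,0.6,0,0,0]
    - [0.17,0,0,0.9,0,0,0]
    - [0.17,0,0,1.08,0,0,0]
    - [0.17,0,0,1.08,0,0,0]

```text
time: 13.55
position: [0.5398, 0.0659, 0.1222]
tool_rot: [0.814, -0.58, -0.001, 0.0]
ft_force: [0.0, -0.3, 0.1]
grip_width: 0.0364
```

Run:
```python
from rig import *
from h import *
o=get_obs();print(toscale(o['position']),o['grip_width'],o['ft_force'])
p,d=camera('wrist');cv2.imwrite('pics/wrist9.png',p[:,:,::-1])
p,d=camera('side');cv2.imwrite('pics/side9.png',cv2.resize(p[110:230,250:410,::-1],None,fx=5,fy=5,interpolation=cv2.INTER_CUBIC))
```

```text
[ 0.00119132 -0.06362001  0.12217359] 0.03635661279865175 [ 0.01237986 -0.31373179  0.06500126]
```

View pics/wrist9.png

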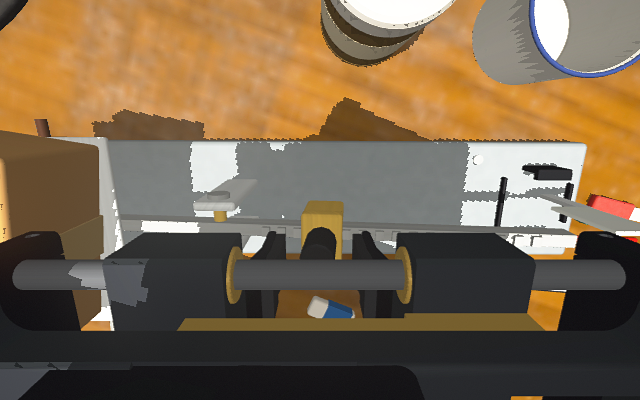

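View pics/side9.png

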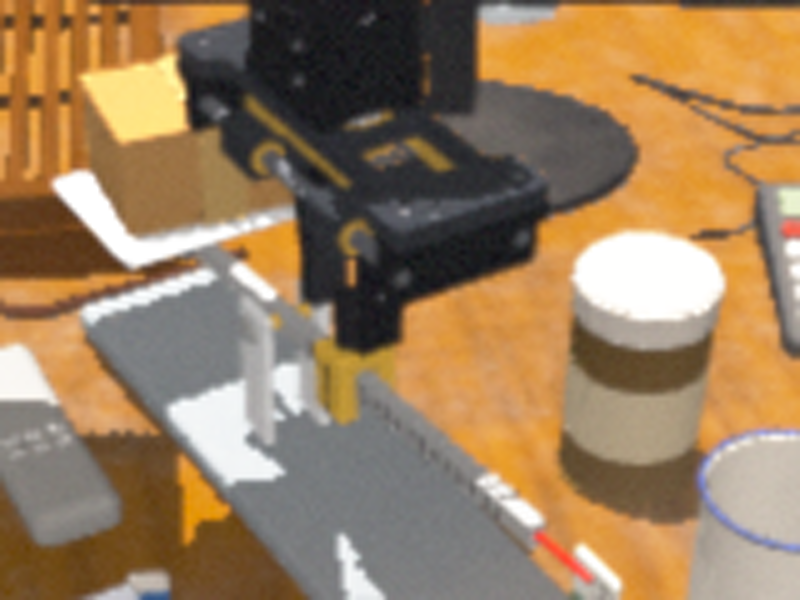

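The wrist view shows the knob centred between the fingers at (245, 320). Push it outward in steps.

>>> carry_out:
  deltas:
    - [0.17,0.2,0,0,0,0,0]
    - [0.17,0.35,0,0,0,0,0]
    - [0.17,0.5,0,0,0,0,0]
    - [0.17,0.65,0,0,0,0,0]
    - [0.17,0.8,0,0,0,0,0]
    - [0.17,0.8,0,0,0,0,0]

```text
time: 14.25
position: [0.5473, 0.0463, 0.1231]
tool_rot: [0.814, -0.581, 0.0, 0.0]
ft_force: [0.0, 0.4, 0.4]
grip_width: 0.0361
```

```bash
cat > look.py <<'E'
from rig import *
from h import *
import sys
k=sys.argv[1]
o=get_obs();print('t',o['time'],'tcp',toscale(o['position']).round(4),o['grip_width'].round(4),o['ft_force'].round(1))
for n in('side','wrist'):
    i=camera_info(n);p,d=camera(n);S=toscale(cloud(d,i))
    if n=='side': c=cv2.resize(p[110:290,250:450,::-1],None,fx=3,fy=3,interpolation=cv2.INTER_CUBIC)
    else: c=p[:,:,::-1]
    cv2.imwrite(f'pics/{n}_{k}.png',c)
    q=p.astype(int);red=(q[...,0]>130)&(q[...,1]<70)&(q[...,2]<70)&(abs(S[...,0])<.02)&(S[...,1]<-.2)&(S[...,1]>-.27)&(S[...,2]>.05)
    if red.sum(): print(n,'red',red.sum(),np.median(S[red],0).round(4),'tilt~',np.median((S[red][:,2]-.085)/-S[red][:,1]).round(3),'row/col',np.argwhere(red).mean(0).round(1))
    gr=(q[...,1]>q[...,0]+25)&(q[...,1]>q[...,2]+15)&(abs(S[...,0])<.04)&(S[...,1]<-.2)&(S[...,1]>-.27)
    if gr.sum(): print(n,'green',gr.sum(),np.median(S[gr],0).round(4),np.argwhere(gr).mean(0).round(1))
    m=(abs(S[...,0])<.008)&(S[...,2]>.055)&(S[...,2]<.125)&(S[...,1]<-.19)&(S[...,1]>-.23)
    if m.sum()>20: print(n,'beam z,y',m.sum(),np.median(S[m],0).round(4))
    b=(q[...,0]>150)&(q[...,1]>110)&(q[...,2]<80)&(abs(S[...,0])<.025)&(S[...,1]<-.04)&(S[...,1]>-.22)&(S[...,2]>.07)
    if b.sum(): print(n,'brass',b.sum(),np.median(S[b],0).round(4))
E
python3 look.py a
```

```text
Traceback (most recent call last):
  File "look.py", line 5, in <module>
    o=get_obs();print('t',o['time'],'tcp',toscale(o['position']).round(4),o['grip_width'].round(4),o['ft_force'].round(1))
                                                                          ^^^^^^^^^^^^^^^^^^^^^
AttributeError: 'float' object has no attribute 'round'
```

```bash
sed -i "s/o\['grip_width'\].round(4)/o['grip_width']/" look.py; python3 look.py a
```

```text
t 14.25 tcp [ 0.0019 -0.0846  0.1231] 0.036092005708007274 [0.  0.4 0.4]
side beam z,y 75 [-0.0004 -0.2062  0.1077]
side brass 114 [-0.0107 -0.089   0.1038]
wrist red 213 [ 0.0015 -0.2249  0.1076] tilt~ 0.1 row/col [238.8 558.2]
wrist green 1 [ 0.0051 -0.2324  0.0911] [224. 552.]
wrist beam z,y 788 [ 0.0027 -0.2042  0.1092]
wrist brass 832 [ 0.0117 -0.0794  0.1126]
```

View pics/side_a.png

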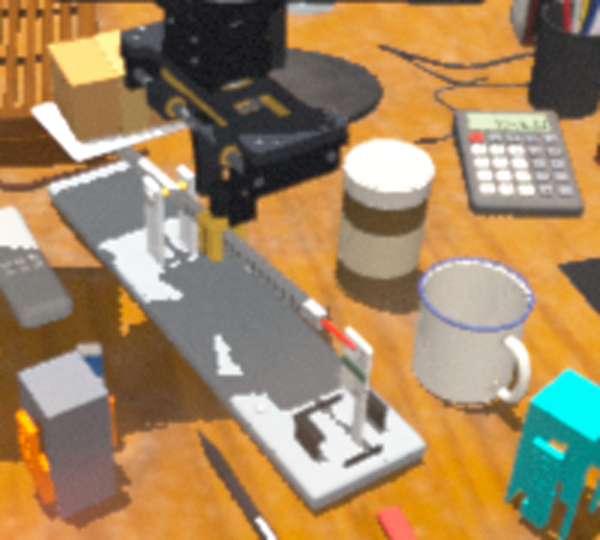

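View pics/wrist_a.png

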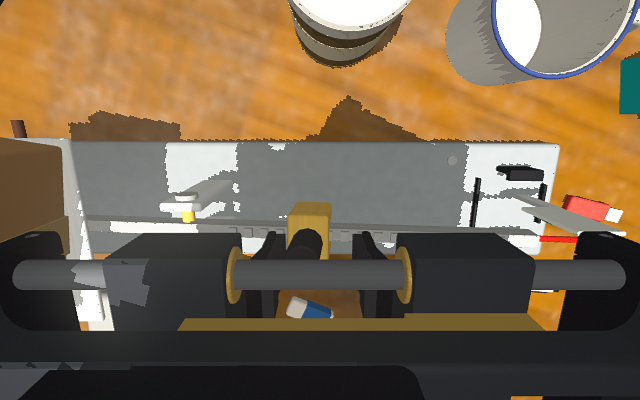

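The knob is sliding with the inner finger (poise about 0.046) and the arm is still on the upper stop: beam top 0.109 m at 204 mm gives a tilt of about 0.087. Continue outward.

>>> carry_out:
  deltas:
    - [0.17,0.12,0,0,0,0,0]
    - [0.17,0.24,0,0,0,0,0]
    - [0.17,0.36,0,0,0,0,0]
    - [0.17,0.4,0,0,0,0,0]
    - [0.17,0.4,0,0,0,0,0]
    - [0.17,0.4,0,0,0,0,0]

```text
time: 14.95
position: [0.5503, 0.0373, 0.123]
tool_rot: [0.814, -0.58, 0.0, 0.0]
ft_force: [-0.9, 0.4, 0.5]
grip_width: 0.0361
```

```bash
python3 look.py b
```

```text
t 14.95 tcp [ 0.0018 -0.0941  0.123 ] 0.03614187425883811 [-0.9  0.4  0.5]
side red 4 [ 0.001  -0.2191  0.1067] tilt~ 0.098 row/col [218.  358.5]
side beam z,y 78 [-2.000e-04 -2.059e-01  1.073e-01]
side brass 111 [-0.0105 -0.0981  0.1044]
wrist red 304 [ 0.0016 -0.23    0.1079] tilt~ 0.1 row/col [239.  550.3]
wrist green 1 [ 0.0051 -0.2325  0.0909] [224. 537.]
wrist beam z,y 567 [ 0.0033 -0.2076  0.1075]
wrist brass 837 [ 0.0117 -0.0884  0.1134]
```

>>> carry_out:
  deltas:
    - [0.17,0.12,0,0,0,0,0]
    - [0.17,0.24,0,0,0,0,0]
    - [0.17,0.24,0,0,0,0,0]
    - [0.17,0.24,0,0,0,0,0]
    - [0.17,0.24,0,0,0,0,0]

```text
time: 15.55
position: [0.5523, 0.0316, 0.123]
tool_rot: [0.814, -0.58, 0.0, 0.0]
ft_force: [0.4, -0.5, 0.1]
grip_width: 0.0363
```

```bash
python3 look.py c
```

```text
t 15.55 tcp [ 0.0019 -0.1001  0.123 ] 0.03625110760142926 [ 0.4 -0.5  0.1]
side red 9 [ 0.0007 -0.2221  0.106 ] tilt~ 0.097 row/col [219.3 360. ]
side beam z,y 78 [-0.0005 -0.2053  0.1077]
side brass 115 [-0.0108 -0.1047  0.1063]
wrist red 338 [ 0.0016 -0.2315  0.108 ] tilt~ 0.099 row/col [239.2 542.5]
wrist green 2 [ 0.0049 -0.2329  0.0892] [223.5 526.5]
wrist beam z,y 427 [ 0.0041 -0.2095  0.1066]
wrist brass 850 [ 0.0116 -0.0944  0.1139]
```

>>> carry_out:
  deltas:
    - [0.17,0.12,0,0,0,0,0]
    - [0.17,0.24,0,0,0,0,0]
    - [0.17,0.24,0,0,0,0,0]
    - [0.17,0.24,0,0,0,0,0]
    - [0.17,0.24,0,0,0,0,0]

```text
time: 16.15
position: [0.5542, 0.026, 0.123]
tool_rot: [0.814, -0.58, 0.0, 0.0]
ft_force: [-0.2, 0.9, -0.6]
grip_width: 0.0362
```

```bash
python3 look.py d
```

```text
t 16.15 tcp [ 0.0018 -0.106   0.123 ] 0.036226793528148664 [-0.2  0.9 -0.6]
side red 9 [ 0.0007 -0.2248  0.1073] tilt~ 0.098 row/col [219.4 360.2]
side beam z,y 79 [-1.000e-04 -2.062e-01  1.081e-01]
side brass 115 [-0.0097 -0.111   0.1079]
wrist red 326 [ 0.0017 -0.2314  0.108 ] tilt~ 0.1 row/col [239. 533.]
wrist green 3 [ 0.0048 -0.2328  0.0898] [223.7 517.7]
wrist beam z,y 331 [ 0.0047 -0.2104  0.1059]
wrist brass 852 [ 0.0116 -0.1004  0.1145]
```

>>> carry_out:
  deltas:
    - [0.17,0.12,0,0,0,0,0]
    - [0.17,0.24,0,0,0,0,0]
    - [0.17,0.24,0,0,0,0,0]
    - [0.17,0.24,0,0,0,0,0]
    - [0.17,0.24,0,0,0,0,0]

```text
time: 16.75
position: [0.5561, 0.0203, 0.123]
tool_rot: [0.814, -0.58, 0.0, 0.0]
ft_force: [0.3, 0.3, 0.3]
grip_width: 0.0361
```

```bash
python3 look.py e
```

```text
t 16.75 tcp [ 0.0018 -0.112   0.123 ] 0.03607144873290777 [0.3 0.3 0.3]
side red 7 [ 0.0011 -0.2225  0.1067] tilt~ 0.096 row/col [219.6 360.3]
side beam z,y 75 [-2.000e-04 -2.051e-01  1.072e-01]
side brass 114 [-0.0111 -0.1159  0.1068]
wrist red 277 [ 0.0016 -0.2344  0.108 ] tilt~ 0.099 row/col [239.1 527.4]
wrist green 1 [ 0.0051 -0.2326  0.0909] [224. 509.]
wrist beam z,y 262 [ 0.0049 -0.2069  0.105 ]
wrist brass 840 [ 0.0117 -0.1061  0.115 ]
```

>>> carry_out:
  deltas:
    - [0.17,0.12,0,0,0,0,0]
    - [0.17,0.24,0,0,0,0,0]
    - [0.17,0.24,0,0,0,0,0]
    - [0.17,0.24,0,0,0,0,0]
    - [0.17,0.24,0,0,0,0,0]

```text
time: 17.35
position: [0.5581, 0.0146, 0.123]
tool_rot: [0.814, -0.58, 0.0, 0.0]
ft_force: [0.1, -0.3, 0.2]
grip_width: 0.0359
```

```bash
python3 look.py f
```

```text
t 17.35 tcp [ 0.0018 -0.118   0.123 ] 0.035853118390129744 [ 0.1 -0.3  0.2]
side red 7 [ 0.0011 -0.2317  0.1075] tilt~ 0.097 row/col [220.7 361.6]
side beam z,y 77 [-0.0006 -0.2051  0.1079]
side brass 117 [-0.0109 -0.1227  0.1087]
wrist red 211 [ 0.0017 -0.237   0.1083] tilt~ 0.099 row/col [239.3 522.4]
wrist green 1 [ 0.0056 -0.232   0.0923] [224. 500.]
wrist beam z,y 200 [ 0.005  -0.2022  0.1035]
wrist brass 845 [ 0.0116 -0.1124  0.1155]
```

>>> carry_out:
  deltas:
    - [0.17,0.12,0,0,0,0,0]
    - [0.17,0.24,0,0,0,0,0]
    - [0.17,0.24,0,0,0,0,0]
    - [0.17,0.24,0,0,0,0,0]
    - [0.17,0.24,0,0,0,0,0]

```text
time: 17.95
position: [0.5601, 0.009, 0.123]
tool_rot: [0.814, -0.58, 0.0, 0.0]
ft_force: [0.6, 1.1, -0.6]
grip_width: 0.0358
```

```bash
python3 look.py g
```

```text
t 17.95 tcp [ 0.0018 -0.124   0.123 ] 0.03578797458235344 [ 0.6  1.1 -0.6]
side red 3 [ 0.001  -0.2347  0.1074] tilt~ 0.095 row/col [222.  362.7]
side beam z,y 77 [-0.0004 -0.206   0.1073]
side brass 120 [-0.0101 -0.1282  0.1073]
wrist red 152 [ 0.0018 -0.2404  0.1086] tilt~ 0.099 row/col [239.4 517.8]
wrist beam z,y 167 [ 0.0051 -0.2002  0.1025]
wrist brass 836 [ 0.0117 -0.1179  0.116 ]
```

View pics/wrist_g.png

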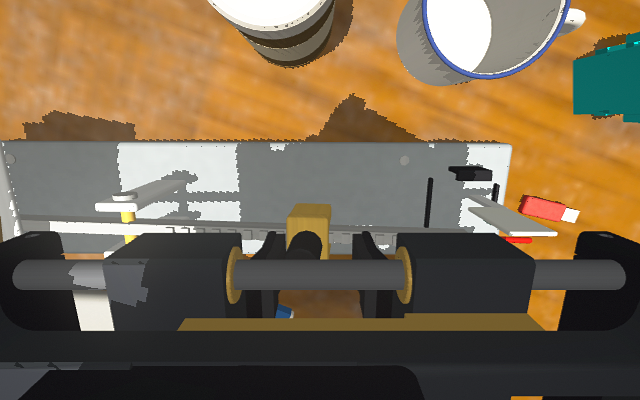

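View pics/side_g.png

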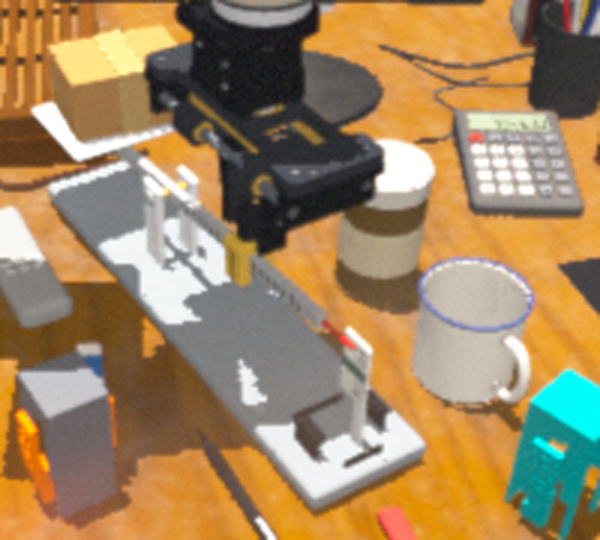

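Still on the upper stop at poise about 0.085, and the tin is clear of the gripper. Continue.

>>> carry_out:
  deltas:
    - [0.17,0.12,0,0,0,0,0]
    - [0.17,0.24,0,0,0,0,0]
    - [0.17,0.24,0,0,0,0,0]
    - [0.17,0.24,0,0,0,0,0]
    - [0.17,0.24,0,0,0,0,0]

```text
time: 18.55
position: [0.562, 0.0033, 0.123]
tool_rot: [0.814, -0.58, 0.0, 0.0]
ft_force: [0.0, -0.3, 1.3]
grip_width: 0.0361
```

```bash
python3 look.py h
```

```text
t 18.55 tcp [ 0.0018 -0.13    0.123 ] 0.03607133376104085 [ 0.  -0.3  1.3]
side red 2 [ 0.0004 -0.2373  0.1084] tilt~ 0.099 row/col [222.5 363.5]
side beam z,y 74 [-2.000e-04 -2.053e-01  1.077e-01]
side brass 130 [-0.0107 -0.1345  0.11  ]
wrist red 92 [ 0.0017 -0.2431  0.1088] tilt~ 0.098 row/col [239.3 512.7]
wrist beam z,y 166 [ 0.0051 -0.2001  0.1024]
wrist brass 848 [ 0.0117 -0.1244  0.1166]
```

>>> carry_out:
  deltas:
    - [0.17,0.1,0,0,0,0,0]
    - [0.17,0.2,0,0,0,0,0]
    - [0.17,0.2,0,0,0,0,0]
    - [0.17,0.2,0,0,0,0,0]
    - [0.17,0.2,0,0,0,0,0]

```text
time: 19.15
position: [0.5636, -0.0014, 0.123]
tool_rot: [0.814, -0.58, 0.0, 0.0]
ft_force: [-0.2, 0.1, 0.7]
grip_width: 0.036
```

```bash
python3 look.py i
```

```text
t 19.15 tcp [ 0.0018 -0.135   0.123 ] 0.036009589540647494 [-0.2  0.1  0.7]
side beam z,y 74 [-0.0004 -0.2059  0.1075]
side brass 117 [-0.0108 -0.1394  0.1102]
wrist red 40 [ 0.0019 -0.2454  0.1087] tilt~ 0.097 row/col [239.  508.1]
wrist beam z,y 171 [ 0.0051 -0.2004  0.1023]
wrist brass 843 [ 0.0117 -0.1289  0.1169]
```

>>> carry_out:
  deltas:
    - [0.17,0.1,0,0,0,0,0]
    - [0.17,0.2,0,0,0,0,0]
    - [0.17,0.2,0,0,0,0,0]
    - [0.17,0.2,0,0,0,0,0]
    - [0.17,0.2,0,0,0,0,0]

```text
time: 19.75
position: [0.5653, -0.0062, 0.123]
tool_rot: [0.814, -0.58, 0.0, 0.0]
ft_force: [-0.5, 0.2, 0.3]
grip_width: 0.0364
```

```bash
python3 look.py j
```

```text
t 19.75 tcp [ 0.0018 -0.1401  0.123 ] 0.03642486018604708 [-0.5  0.2  0.3]
side beam z,y 75 [-0.0004 -0.2055  0.1074]
side brass 121 [-0.0106 -0.1446  0.111 ]
wrist red 1 [ 0.0028 -0.2471  0.1078] tilt~ 0.092 row/col [237. 502.]
wrist beam z,y 180 [ 0.0051 -0.2004  0.102 ]
wrist brass 833 [ 0.0117 -0.1339  0.117 ]
```

View pics/side_j.png

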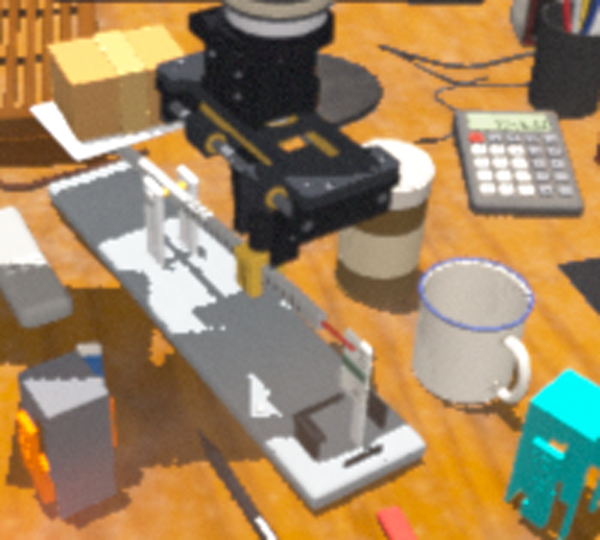

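>>> carry_out:
  deltas:
    - [0.17,0.08,0,0,0,0,0]
    - [0.17,0.16,0,0,0,0,0]
    - [0.17,0.16,0,0,0,0,0]
    - [0.17,0.16,0,0,0,0,0]
    - [0.17,0.16,0,0,0,0,0]

```text
time: 20.35
position: [0.5666, -0.0099, 0.123]
tool_rot: [0.814, -0.58, 0.0, 0.0]
ft_force: [0.5, -0.1, 0.2]
grip_width: 0.0362
```

```bash
python3 look.py k
```

```text
t 20.35 tcp [ 0.0019 -0.144   0.123 ] 0.036171055647990044 [ 0.5 -0.1  0.2]
side beam z,y 75 [-0.0004 -0.2057  0.1064]
side brass 118 [-0.0101 -0.1484  0.1112]
wrist beam z,y 187 [ 0.0051 -0.2004  0.1019]
wrist brass 834 [ 0.0117 -0.1374  0.1171]
```

>>> carry_out:
  deltas:
    - [0.17,0.08,0,0,0,0,0]
    - [0.17,0.16,0,0,0,0,0]
    - [0.17,0.16,0,0,0,0,0]
    - [0.17,0.16,0,0,0,0,0]
    - [0.17,0.16,0,0,0,0,0]

```text
time: 20.95
position: [0.5679, -0.0137, 0.123]
tool_rot: [0.814, -0.58, 0.0, 0.0]
ft_force: [-0.3, 1.2, 0.2]
grip_width: 0.0359
```

```bash
python3 look.py l
```

```text
t 20.95 tcp [ 0.0018 -0.148   0.123 ] 0.03594022542488105 [-0.3  1.2  0.2]
side beam z,y 78 [-0.0003 -0.2051  0.1057]
side brass 121 [-0.011  -0.1516  0.1114]
wrist beam z,y 243 [ 0.0051 -0.1979  0.1028]
wrist brass 838 [ 0.0116 -0.1414  0.1171]
```

The beam may just be coming off the stop. Back the finger off 4 mm and let it swing free before reading.

>>> carry_out:
  deltas:
    - [0.17,-0.16,0,0,0,0,0]
    - [0.17,-0.16,0,0,0,0,0]
    - [0.17,-0.16,0,0,0,0,0]
    - [0.17,-0.16,0,0,0,0,0]
    - [0.17,-0.16,0,0,0,0,0]
    - [0.17,-0.16,0,0,0,0,0]
    - [0.17,-0.16,0,0,0,0,0]
    - [0.17,-0.16,0,0,0,0,0]

```text
time: 21.85
position: [0.5665, -0.0098, 0.123]
tool_rot: [0.814, -0.58, 0.0, 0.0]
ft_force: [-0.2, -0.6, 1.5]
grip_width: 0.036
```

```bash
python3 look.py m
```

```text
t 21.85 tcp [ 0.0018 -0.1439  0.123 ] 0.0360418560298861 [-0.2 -0.6  1.5]
side beam z,y 74 [-0.0003 -0.2059  0.1075]
side brass 116 [-0.0109 -0.1521  0.1119]
wrist beam z,y 168 [ 0.0051 -0.2004  0.1023]
wrist brass 851 [ 0.0118 -0.1411  0.1181]
```

View pics/side_m.png

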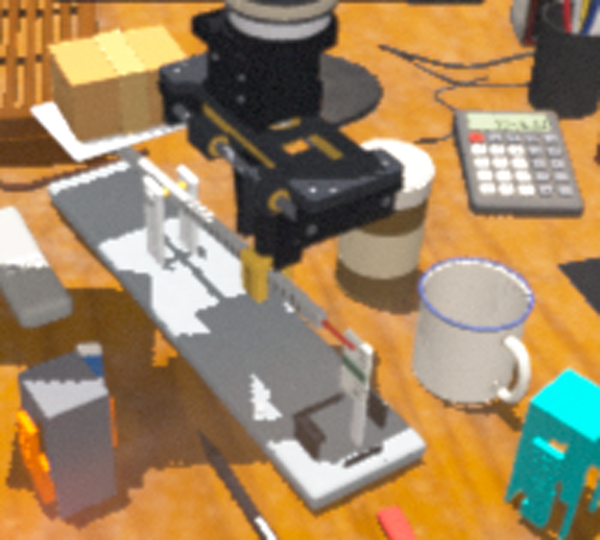

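View pics/wrist_m.png

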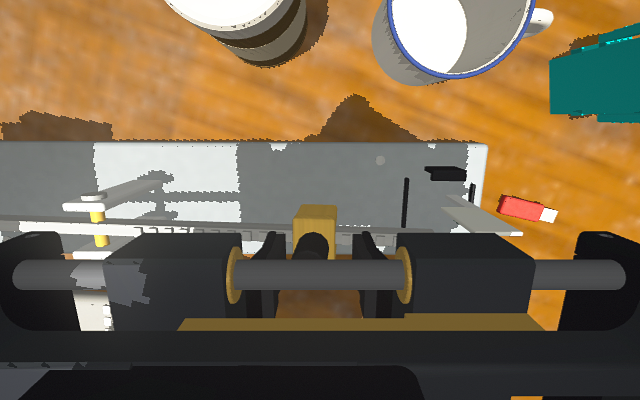

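Released, it returns to the upper stop, so more travel is needed. I'll push 6 mm further than before, back off, and read.

>>> carry_out:
  deltas:
    - [0.17,0.1,0,0,0,0,0]
    - [0.17,0.2,0,0,0,0,0]
    - [0.17,0.3,0,0,0,0,0]
    - [0.17,0.4,0,0,0,0,0]
    - [0.17,0.4,0,0,0,0,0]
    - [0.17,0.4,0,0,0,0,0]

```text
time: 22.55
position: [0.5699, -0.0195, 0.123]
tool_rot: [0.814, -0.58, 0.0, 0.0]
ft_force: [-0.2, -0.0, -0.2]
grip_width: 0.0359
```

```bash
python3 look.py n
```

```text
t 22.55 tcp [ 0.0018 -0.1542  0.123 ] 0.03588697865694144 [-0.2 -0.  -0.2]
side beam z,y 74 [-0.0006 -0.2059  0.1074]
side brass 120 [-0.0108 -0.1578  0.1119]
wrist beam z,y 362 [ 0.0049 -0.1959  0.1064]
wrist brass 854 [ 0.0117 -0.148   0.118 ]
```

>>> carry_out:
  deltas:
    - [0.17,-0.16,0,0,0,0,0]
    - [0.17,-0.16,0,0,0,0,0]
    - [0.17,-0.16,0,0,0,0,0]
    - [0.17,-0.16,0,0,0,0,0]
    - [0.17,-0.16,0,0,0,0,0]
    - [0.17,-0.16,0,0,0,0,0]
    - [0.17,-0.16,0,0,0,0,0]
    - [0.17,-0.16,0,0,0,0,0]

```text
time: 23.45
position: [0.5685, -0.0155, 0.123]
tool_rot: [0.814, -0.58, 0.0, 0.0]
ft_force: [0.1, -0.3, -0.8]
grip_width: 0.0363
```

```bash
python3 look.py o
```

```text
t 23.45 tcp [ 0.0018 -0.1499  0.123 ] 0.036319775327167854 [ 0.1 -0.3 -0.8]
side beam z,y 78 [-0.0005 -0.2058  0.1074]
side brass 130 [-0.0111 -0.1581  0.112 ]
wrist beam z,y 252 [ 0.005  -0.1951  0.1044]
wrist brass 859 [ 0.0117 -0.1477  0.1187]
```

View pics/side_o.png

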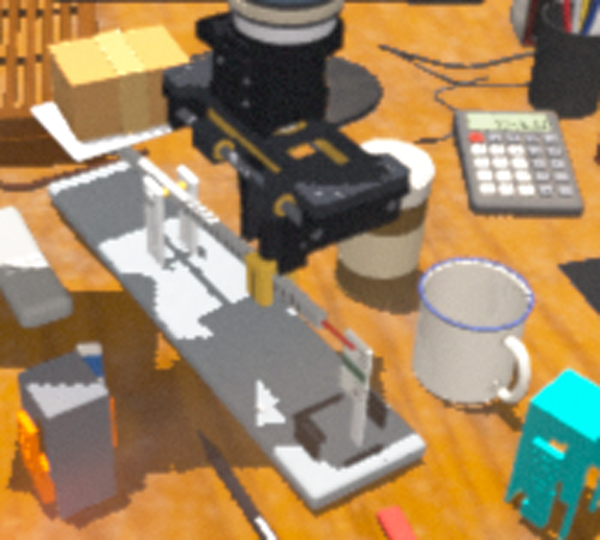

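Recheck: the knob rests against the inner finger, so it sits 9 mm *inside* the TCP and the poise is really at about 0.098. Wrist brass at -0.148 agrees. So it is still consistent with balance ≤ 0.12; continue outward in released steps.

>>> carry_out:
  deltas:
    - [0.17,0.1,0,0,0,0,0]
    - [0.17,0.2,0,0,0,0,0]
    - [0.17,0.3,0,0,0,0,0]
    - [0.17,0.4,0,0,0,0,0]
    - [0.17,0.48,0,0,0,0,0]
    - [0.17,0.48,0,0,0,0,0]

```text
time: 24.15
position: [0.5724, -0.0272, 0.1229]
tool_rot: [0.814, -0.58, -0.0, 0.0]
ft_force: [0.0, 0.4, -0.1]
grip_width: 0.0363
```

>>> carry_out:
  deltas:
    - [0.17,-0.3,0,0,0,0,0]
    - [0.17,-0.3,0,0,0,0,0]
    - [0.17,-0.3,0,0,0,0,0]
    - [0.17,-0.3,0,0,0,0,0]
    - [0.17,-0.3,0,0,0,0,0]
    - [0.17,-0.3,0,0,0,0,0]
    - [0.17,-0.3,0,0,0,0,0]
    - [0.17,-0.3,0,0,0,0,0]

```text
time: 24.95
position: [0.5699, -0.0198, 0.123]
tool_rot: [0.814, -0.58, 0.0, 0.0]
ft_force: [-0.4, -0.6, -0.8]
grip_width: 0.0361
```

```bash
python3 look.py p
```

```text
t 24.95 tcp [ 0.0018 -0.1544  0.123 ] 0.036108054779777056 [-0.4 -0.6 -0.8]
side beam z,y 77 [-0.0006 -0.2057  0.0967]
side brass 152 [-0.0095 -0.1674  0.1057]
wrist red 101 [ 0.0021 -0.2243  0.0961] tilt~ 0.049 row/col [231.1 432.4]
wrist beam z,y 557 [ 0.0042 -0.1998  0.099 ]
wrist brass 825 [ 0.0115 -0.1556  0.1119]
```

Off the stop: tilt about +0.04. Look again after settling.

>>> carry_out:
  deltas:
    - [0.17,0,0,0,0,0,0]
    - [0.17,0,0,0,0,0,0]
    - [0.17,0,0,0,0,0,0]
    - [0.17,0,0,0,0,0,0]
    - [0.17,0,0,0,0,0,0]
    - [0.17,0,0,0,0,0,0]
    - [0.17,0,0,0,0,0,0]

```text
time: 25.75
position: [0.5699, -0.0197, 0.123]
tool_rot: [0.814, -0.58, -0.0, -0.0]
ft_force: [1.0, 0.5, -1.0]
grip_width: 0.0361
```

```bash
python3 look.py q
```

```text
t 25.75 tcp [ 0.0018 -0.1543  0.123 ] 0.0360863495858237 [ 1.   0.5 -1. ]
side beam z,y 79 [-0.0008 -0.2049  0.0971]
side brass 156 [-0.0101 -0.1676  0.1057]
wrist red 103 [ 0.0023 -0.2245  0.0961] tilt~ 0.05 row/col [231.  432.7]
wrist beam z,y 558 [ 0.0041 -0.1999  0.099 ]
wrist brass 818 [ 0.0113 -0.1561  0.1118]
```

View pics/side_q.png

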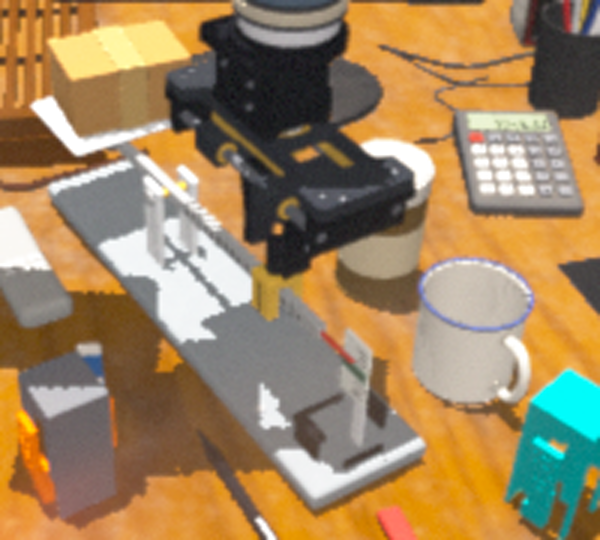

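View pics/wrist_q.png

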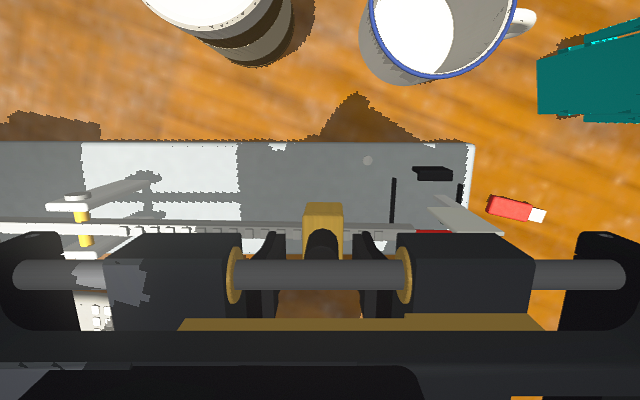

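Settled at about +0.038, so about 5.5 mm more is needed. The finger also goes 4 mm lower, since the knob sinks.

>>> carry_out:
  deltas:
    - [0.17,0.1,0,0.08,0,0,0]
    - [0.17,0.2,0,0.16,0,0,0]
    - [0.17,0.3,0,0.16,0,0,0]
    - [0.17,0.4,0,0.16,0,0,0]
    - [0.17,0.5,0,0.16,0,0,0]
    - [0.17,0.55,0,0.16,0,0,0]
    - [0.17,0.55,0,0.16,0,0,0]

```text
time: 26.55
position: [0.5744, -0.0329, 0.1189]
tool_rot: [0.814, -0.58, -0.0, 0.0]
ft_force: [0.3, -0.1, -0.9]
grip_width: 0.036
```

>>> carry_out:
  deltas:
    - [0.17,-0.3,0,0,0,0,0]
    - [0.17,-0.3,0,0,0,0,0]
    - [0.17,-0.3,0,0,0,0,0]
    - [0.17,-0.3,0,0,0,0,0]
    - [0.17,-0.3,0,0,0,0,0]
    - [0.17,-0.3,0,0,0,0,0]
    - [0.17,-0.3,0,0,0,0,0]
    - [0.17,-0.3,0,0,0,0,0]

```text
time: 27.35
position: [0.572, -0.0257, 0.119]
tool_rot: [0.814, -0.58, 0.0, -0.0]
ft_force: [0.2, -1.1, 0.3]
grip_width: 0.0359
```

>>> carry_out:
  deltas:
    - [0.17,0,0,0,0,0,0]
    - [0.17,0,0,0,0,0,0]
    - [0.17,0,0,0,0,0,0]
    - [0.17,0,0,0,0,0,0]

```text
time: 27.75
position: [0.572, -0.0256, 0.119]
tool_rot: [0.814, -0.58, 0.0, 0.0]
ft_force: [-0.2, 0.5, 0.1]
grip_width: 0.0362
```

```bash
python3 look.py r
```

```text
t 27.75 tcp [ 0.0019 -0.1606  0.119 ] 0.03618387283758694 [-0.2  0.5  0.1]
side beam z,y 85 [-1.000e-04 -2.056e-01  9.180e-02]
side brass 143 [-0.0102 -0.1715  0.0995]
wrist red 137 [ 0.0019 -0.2251  0.09  ] tilt~ 0.023 row/col [230.5 422.7]
wrist beam z,y 649 [ 0.0032 -0.2021  0.0938]
wrist brass 850 [ 0.0115 -0.1595  0.1075]
```

View pics/side_r.png

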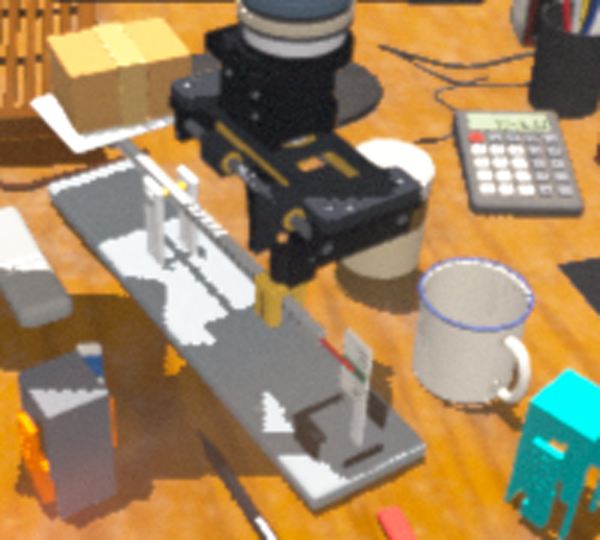

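Now about +0.014 (side and wrist agree): in the band, but near its edge. One more nudge of about 2 mm to centre it.

>>> carry_out:
  deltas:
    - [0.17,0.1,0,0,0,0,0]
    - [0.17,0.2,0,0,0,0,0]
    - [0.17,0.3,0,0,0,0,0]
    - [0.17,0.37,0,0,0,0,0]
    - [0.17,0.42,0,0,0,0,0]
    - [0.17,0.42,0,0,0,0,0]

```text
time: 28.45
position: [0.5754, -0.0356, 0.1189]
tool_rot: [0.814, -0.58, -0.0, -0.0]
ft_force: [0.1, 0.2, -0.8]
grip_width: 0.0361
```

>>> carry_out:
  deltas:
    - [0.17,-0.36,0,0,0,0,0]
    - [0.17,-0.36,0,0,0,0,0]
    - [0.17,-0.36,0,0,0,0,0]
    - [0.17,-0.36,0,0,0,0,0]
    - [0.17,-0.36,0,0,0,0,0]
    - [0.17,-0.36,0,0,0,0,0]
    - [0.17,-0.36,0,0,0,0,0]
    - [0.17,-0.36,0,0,0,0,0]

```text
time: 29.25
position: [0.5725, -0.0271, 0.119]
tool_rot: [0.814, -0.58, 0.0, 0.0]
ft_force: [-0.3, -0.4, 0.6]
grip_width: 0.0357
```

>>> carry_out:
  deltas:
    - [0.17,0,0,0,0,0,0]
    - [0.17,0,0,0,0,0,0]
    - [0.17,0,0,0,0,0,0]
    - [0.17,0,0,0,0,0,0]

```text
time: 29.65
position: [0.5725, -0.027, 0.119]
tool_rot: [0.814, -0.58, -0.0, -0.0]
ft_force: [-1.1, 0.6, -0.6]
grip_width: 0.036
```

```bash
python3 look.py s
```

```text
t 29.65 tcp [ 0.0018 -0.1621  0.119 ] 0.03596412166733225 [-1.1  0.6 -0.6]
side beam z,y 86 [-0.0005 -0.2052  0.0895]
side brass 154 [-0.0095 -0.1736  0.0991]
wrist red 138 [ 0.0016 -0.225   0.0876] tilt~ 0.011 row/col [229.5 418.8]
wrist beam z,y 715 [ 0.0028 -0.2041  0.0913]
wrist brass 852 [ 0.0113 -0.161   0.1056]
```

View pics/wrist_s.png

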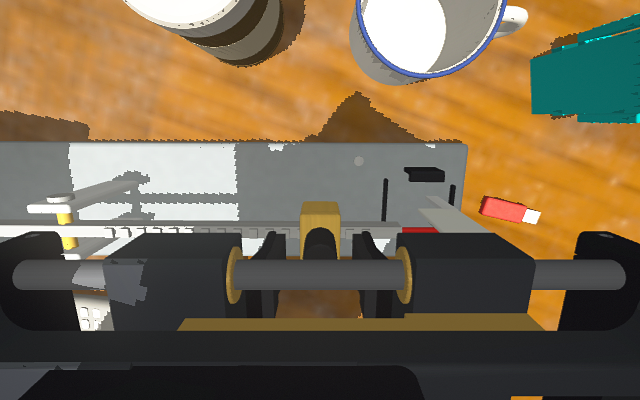

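Tilt about +0.002 (side +0.0025, wrist +0.002; brass top 0.1056 against 0.105 for level). The knob is centred between the fingers, so I can withdraw straight up.

>>> carry_out:
  deltas:
    - [0.17,0,0,-0.3,0,0,0]
    - [0.17,0,0,-0.7,0,0,0]
    - [0.17,0,0,-1.2,0,0,0]
    - [0.17,0,0,-1.8,0,0,0]
    - [0.17,0,0,-2.6,0,0,0]
    - [0.17,0,0,-3.6,0,0,0]
    - [0.17,0,0,-4.6,0,0,0]
    - [0.17,0,0,-5.4,0,0,0]

```text
time: 30.55
position: [0.573, -0.0271, 0.257]
tool_rot: [0.814, -0.58, 0.001, -0.001]
ft_force: [0.5, 0.1, -0.1]
grip_width: 0.0358
```

Run:
```python
from rig import *
from h import *
o=get_obs();print(o['position'],delta(o,[.45,.05,.26],-71))
```

```text
[ 0.57297219 -0.02708062  0.25695703] (array([-4.52,  3.64, -0.14]), array([-0.2, -0.1,  0.1]))
```

>>> carry_out:
  deltas:
    - [0.17,-1,0.8,-0.1,0,0,0]
    - [0.17,-2,1.6,-0.1,0,0,0]
    - [0.17,-3,2.4,-0.1,0,0,0]
    - [0.17,-4,3.2,-0.1,0,0,0]
    - [0.17,-4.5,3.6,-0.1,0,0,0]
    - [0.17,-4.5,3.6,-0.1,0,0,0]
    - [0.17,-4.5,3.6,-0.1,0,0,0]
    - [0.17,-4.5,3.6,-0.1,0,0,0]

```text
time: 31.35
position: [0.4527, 0.0492, 0.257]
tool_rot: [0.814, -0.581, 0.001, -0.0]
ft_force: [0.2, -0.5, 0.7]
grip_width: 0.0359
```

```bash
python3 look.py t
python3 - <<'E'
from rig import *
import cv2
p,d=camera('top');cv2.imwrite('pics/top_t.png',cv2.resize(p[100:320,180:420,::-1],None,fx=2.5,fy=2.5))
p,d=camera('side');cv2.imwrite('pics/zs.png',cv2.resize(p[200:290,320:410,::-1],None,fx=6,fy=6,interpolation=cv2.INTER_CUBIC))
E
```

```text
t 31.35 tcp [-0.0866 -0.0511  0.257 ] 0.035948411753384604 [ 0.2 -0.5  0.7]
side beam z,y 84 [-0.0005 -0.2056  0.0893]
side brass 124 [-0.0078 -0.1736  0.0981]
wrist red 112 [ 0.0009 -0.2333  0.0872] tilt~ 0.01 row/col [ 98.2 503.6]
wrist green 20 [ 0.0045 -0.2417  0.09  ] [ 94.  516.2]
wrist beam z,y 261 [ 0.0007 -0.2047  0.0919]
wrist brass 70 [-0.0058 -0.1535  0.1051]
```

View pics/side_t.png

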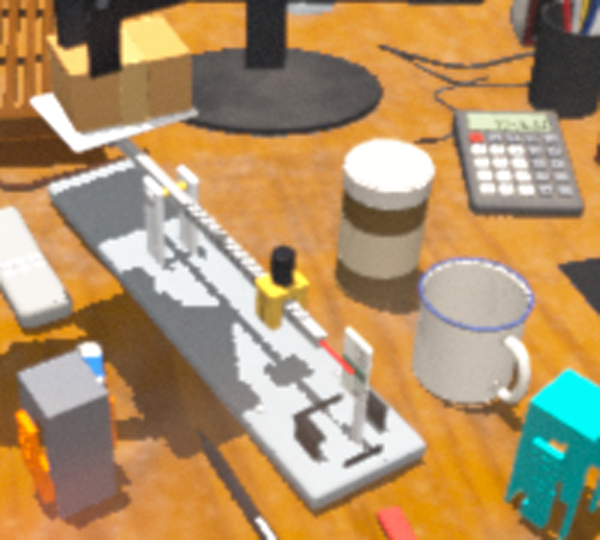

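View pics/zs.png

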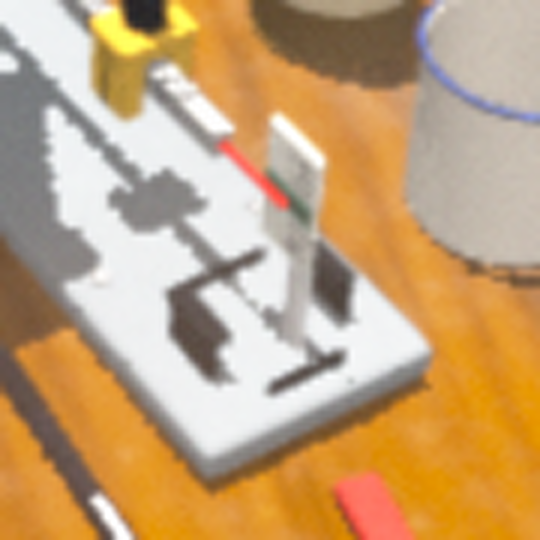

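View pics/top_t.png

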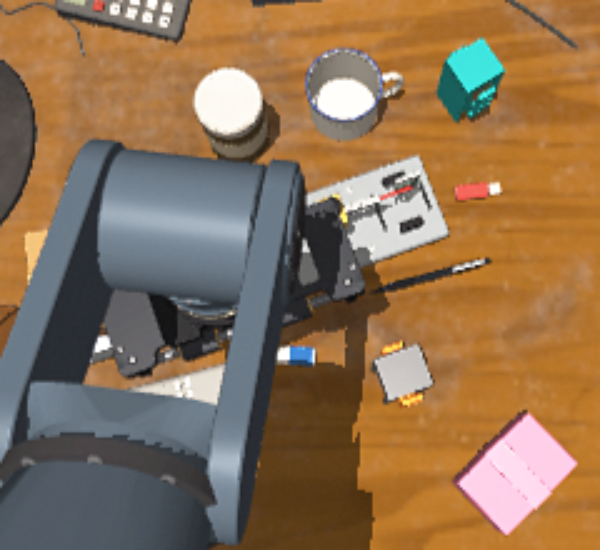

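The pointer tip lies on the green band at zoom (205, 290), with tilt about +0.001 and steady. The guard stands free, the parcel is on its pan, the bystanders look unmoved and the gripper is clear. Handing in.

```bash
python3 -c "
from rig import *
print(hand_in())"
```

```text
the job is handed in; nothing more can be done
None
```

The parcel is weighed and the job is handed in; no verdict came back. The scale reads balanced, with the red pointer resting in the green band.

- **Guard:** I squeezed both orange tabs home, lifted the guard straight up off the pointer and stood it upright on a clear patch at about (0.41, -0.10).
- **Poise:** I pushed the knob outward with one finger, backing off to read the beam once it neared balance. It ended at roughly 0.11, and I withdrew the gripper straight up.
- **Last checks:** With the gripper clear, the tilt read about +0.001 rad against a band of ±0.02. The pointer tip was on the green band in the side view, and the reading matched the one taken before I withdrew. The parcel is on its pan and the other things look unmoved. The clock stood at about 31 s.

**What disagreed or stayed unchecked:**
- Partway through I had overestimated the poise position by about 18 mm, because I took the wrong side of the finger. The wrist camera showed the error and I corrected it before reaching balance.
- Raw heights from the wrist camera made the tilt about 0.01 too high. I corrected for this using the known upper stop; even uncorrected, the pointer is within the band.
- I checked the bystanders by eye in the final pictures. I did not measure them again.

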